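Clip the new slide into the puzzle-box jig

TASK

Get the new slide (the flat tan board with the upright grip bar) held in the repair jig for gluing: put the brass tweezers that lie across the jig flat into the tool tray, swing the jig's spring clip up until it stays open, then slide the board, plain end first, along the bed between the guides and under the steel lip until it is fully home against the stop. With it home, lower the clip onto the board so that the spring holds it, let go, and leave all the other things on the counter where they are.

Things in the scene. Friction and masses are not known exactly. Their poses are not given: they have to be found in the camera images.
- jig: Fixed wooden jig; its clip hinges at the far end. Origin: underside (counter height), 120 mm from its near end. x: sliding-in direction, away from the robot; y left; z up. Base 220 (x -120..100) x 110 x 18 mm: bed top at z = 18. Two guide strips 8 mm high leave a channel 51 mm wide about y = 0 from x = -10 mm on, flared to a mouth about 70 mm wide from x = -38 to -10.
- jig_slot (a point): Mouth of the slot under the jig's fixed steel lip, on the bed at jig x = 45, y = 0, z = 18 mm; axes as the jig. The slot is 51 mm wide, 16 mm high (lip 6 mm thick above it) and 30 mm deep, ending at the stop's face, jig x = 75. The slide can enter it only level, along +x.
- clip_hinge (a point): On the clip's hinge axis (along the jig's y), at jig x = 75, y = 0, z = 50 mm, carried by two ears 48 mm apart over all that reach z = 66 mm; on the right-hand ear sits a brass spring barrel, 28 mm across, out to jig y = -46 mm. Axes as the jig.
- clip (a joint): Angle of the jig's steel spring clip: 0 down (its start, pad 2 mm over the empty bed); grows as the near end is lifted and swung back; stop at 1.75 rad. Over-centre spring: below about 1.0 rad it pulls shut (0.18 N m when down, 2.3 N at the handle), beyond that it pulls open and stays up clear of the bed, handle about 127 mm over the counter. On the slide it reads about 0.11.
- clip_handle (a point): Middle of the free part of the clip's handle: a level round steel bar, 12 mm thick, along the jig's y, from 8 to 58 mm left of the middle of the 14 mm wide clip arm; this point is 42 mm left. With the clip down it is 80 mm nearer (-x) than the hinge axis and 10 mm higher (jig x = -5, z = 60 mm). It swings with the clip about the hinge; axes turn with it.
- slide_center (a point): The loose tan wooden slide (70 g): a flat board 130 (x) x 46 (y) x 8 mm, with a grip bar standing up at one end (-x end). This point is the middle of the flat board, 4 mm above its underside; x points from the bar to the plain end, which goes into the jig first; z up. Fully home its plain end meets the stop: this point is then at jig x = 10, y = 0, z = 22 mm.
- slide_bar (a point): Centre of the slide's upright grip bar: 26 mm along the slide's x, 14 mm wide along y, 24 mm tall (standing from 8 to 32 mm above the slide's underside); 50 mm to -x of the board's middle. Same axes as the slide.
- tweezers_center (a point): Brass tweezers (rigid, 60 g), lying flat, 162 mm long along x (points at +x), 16 mm wide at the parallel middle part (35 mm to -x to 25 mm to +x), 9 mm thick. This point is their middle, half-way up. At the start they lie across the jig's bed in the slide's way.
- tray: Shallow open dark wooden tool tray, fixed, 200 (x) x 90 (y) x 18 mm outside, walls and floor 4 mm. Origin: centre of its underside; z up.
- puzzle_box: cracked old puzzle box, faded tan, 90 x 110 x 65 mm; bystander, origin at the middle of its underside. Leave it alone.
- glue_jar: round white glue jar with a steel cap, 52 mm diameter, 75 mm tall; bystander, origin at the middle of its underside. Leave it alone.
- clamp: loose steel spring clamp (hand clamp) lying flat, about 110 x 45 mm, 18 mm thick; not the clip on the jig; bystander, origin at the middle of its underside. Leave it alone.
- key: dark lacquered key lying flat, 75 mm long, 6 mm thick; bystander, origin at the middle of its underside. Leave it alone.
- blank: plain flat tan board 60 x 90 x 8 mm without a grip bar; not the slide; bystander, origin at the middle of its underside. Leave it alone.
- block: pale wooden block 60 x 90 x 35 mm; bystander, origin at the middle of its underside. Leave it alone.
There are look-alikes about, which are no part of the job. Of the things that look like the part that bears tweezers_center, the smallest one is meant.

How it is judged:
By the outcome, as a careful person would: the job done as asked, in the order asked, and still so for the second after the job is handed in, with the robot touching nothing.
It also fails if it takes over 72 s, if anything falls off the work surface, if the arm or the gripper's body presses on something with over 40 N, if the wrist force passes 120 N, or if a joint passes its speed limit or range.

ROBOT

A 6-joint arm with a two-finger parallel gripper is mounted at the origin on the work surface. World frame = base frame: x ahead of the robot, y to its left, z up, the work surface at z = 0. Lengths are in mm, angles in rad, forces in N, time in s.
With the tool pointing down it reaches from about 325 to 850 mm from the base axis. Payload 4.4 kg.
Tool frame: the origin (TCP) lies between the finger pads; the fingertips stand 17 mm ahead of it and the grasp point (between the pads) lies 2 mm behind it (bot.finger_overhang is the distance from the TCP to the fingertips, in mm); z points along the fingers, y is the direction in which the jaws open and shut (so a half turn about z gives the same grasp; the last joint's range is limited). The gripper opens to 94 mm and grips with 3 to 60 N. Pads are 16 mm wide; open, the fingers measure 119 mm over their backs; the gripper's body (75 mm by 177 mm) begins 78 mm behind the grasp point.
Start: joints at [1.077, 0.207, 1.542, -0, 1.393, -0.15], TCP at [193.823, 541.35, 187.247] pointing down, gripper open.
Joint ranges: [-2.73, 2.73], [-0.86, 2.22], [0.23, 2.46], [-1.11, 4.25], [0.08, 2.63], [-2.82, 2.82]. Speed limits (rad/s): [2.79, 2.79, 3.14, 3.14, 3.14, 3.14].

INTERFACE

Orientations are given as a rotation vector (axis times angle).
In Python, from bench import bot gives the robot as it stands. The module is installed in compiled form; this text tells all that it offers.
- The arm moves only by the shell command python3 -m creep 'ROWS' [FORCE]. ROWS is JSON, one flat list of numbers, 7 for each row, row after row: the finger opening in mm, from 0 to 94, then the shift along the tool's x, y, z in mm, then the turn, a rotation vector about the tool's x, y, z in rad. In form: [gripper, tx, ty, tz, ax, ay, az, gripper, tx, ty, tz, ax, ay, az, ...]. A call has 1 to 8 rows; each row shifts and turns the commanded pose from where the row before left it, along the tool's axes as they then stand; what a row does not reach is not made up. A row lasts 1/10 s, in which the tool goes at most 50 mm and 8.59 degrees, less where a joint would pass 70% of its speed; a pose out of reach is approached as far as the arm can. A call is refused whole if a number of a shift passes 50 or a number of a turn 0.15, either way. A call with a gripper value outside its range is refused whole. The fingers move at their own pace and stop on an object; FORCE is the grip in N (left out, the last holds). Time passes only in rows, so rows that do not move let the fingers close. It gives the time, the measured TCP pose, the force and the opening at its end, in the units of the state.
- bot.get_obs(): the state, without advancing time (a new reading comes with each control period).
- bot.read_camera(name): name is "scene" or "top"; returns the picture (480x640x3 uint8, blue, green, red); there is no depth.
- bot.camera_params(name): a dict with "fx", "fy", "cx", "cy" (pixels), "R" (3x3) and "t" (3): a world point X has camera coordinates R X + t. Camera axes: x right, y down, z forward; pixel columns grow to the right and rows downward; lengths in mm; the calibration is good to about 2 mm. A picture is of the moment at which its call begins. camera_params takes no time and is no camera call.
- bot.sign_off(): hands the job in, once; it reports no verdict.
The state is a dict: "time": time; "joint_positions": joint angles; "dq": joint speeds; "joint_efforts": joint torques, N m; "position": TCP position; "eef_rot": TCP orientation; "wrist_force": force on the tool from outside, world axes, zero at the start; "ft_torque": the same for the moment, N m; "grip_width": finger opening in mm.
Only numpy, scipy, OpenCV 4.12 (cv2) and the standard library are available. Lean on these libraries where they do the work, as an engineer would, in place of code of your own. Each camera call takes 0.05 s, during which the arm holds its last target.

## Working session

There is one attempt and no reset: what is moved stays moved. The work goes in short steps, Python scripts to look and compute and a shell command to move; the robot and the scene stay as the last step left them, time stands still between calls to the robot, and variables do not carry over. Pictures are saved under pics/ and viewed, and the job is handed in when it is done.

```bash
mkdir -p pics; ls; python3 - <<'E'
from bench import bot
import cv2
o=bot.get_obs()
for k,v in o.items(): print(k,v)
for n in("scene","top"):
    im=bot.read_camera(n); cv2.imwrite(f"pics/{n}0.png",im); print(n,bot.camera_params(n))
E
```

```text
pics
time 0.0
joint_positions [ 1.07649228e+00  2.07444735e-01  1.54291769e+00  1.85895761e-05
  1.39348465e+00 -1.50499234e-01]
dq [-2.23898245e-04  8.99864288e-05  5.62622258e-04 -2.46222810e-05
  1.90256050e-04 -1.23790151e-03]
joint_efforts [-1.17018528e-03 -3.70881271e+01 -2.81413007e+01  6.96977670e-02
  3.62902007e-02 -1.68416418e-04]
position [193.42152636 540.60928585 186.0940111 ]
eef_rot [-0.53727114 -3.09456561  0.00334889]
wrist_force [-0.23013005  0.77314373  0.15560044]
ft_torque [ 0.02299952 -0.00576567  0.00800238]
grip_width 94.29407632574669
scene {'fx': 602.5975652177856, 'fy': 602.5975652177856, 'cx': 323.506389740697, 'cy': 242.4004898104442, 'R': array([[-0.78448183,  0.62014924, -0.00178118],
       [ 0.47603597,  0.60033438, -0.64264173],
       [-0.39746447, -0.50498867, -0.76616476]]), 't': array([ 371.70625939, -186.17202512, 1418.63321919])}
top {'fx': 563.0564566053355, 'fy': 563.0564566053355, 'cx': 316.81278447456725, 'cy': 243.5638896613199, 'R': array([[-0.01392646, -0.99989086,  0.00493245],
       [-0.97851799,  0.01261369, -0.20577519],
       [ 0.20569052, -0.00769221, -0.97858686]]), 't': array([  10.07934163,  472.68071456, 1359.88535437])}
```

View pics/scene0.png

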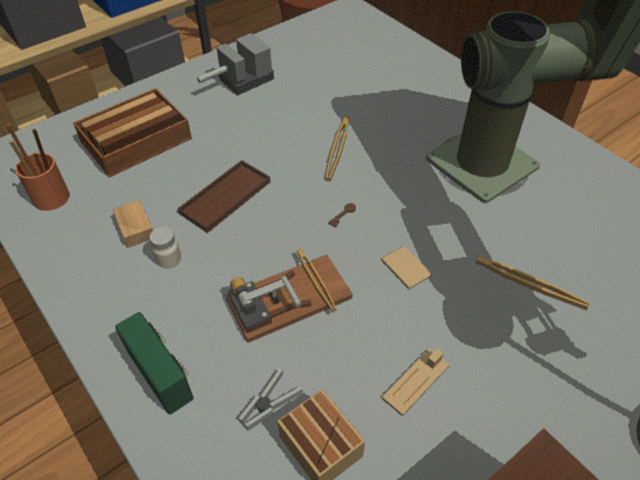

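View pics/top0.png

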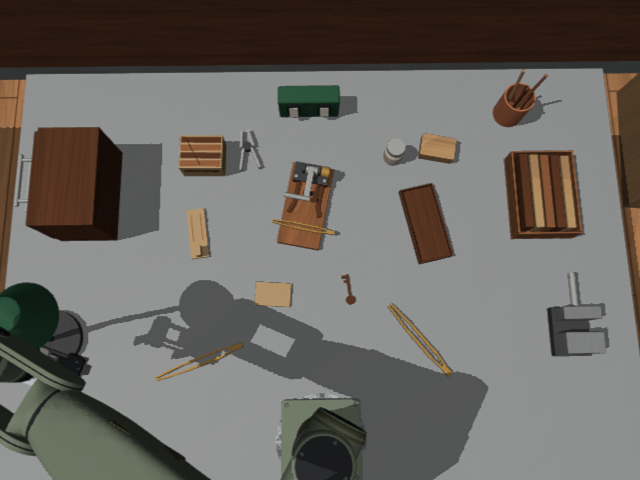

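The scene picture shows the jig around (290,295), tweezers across it from (300,252) to (333,308), the tray at (225,195) and the slide at (416,380). In the top picture the jig is at (307,205), the tray at (425,222) and the slide at (198,233). The tweezers on the jig are clearly shorter than the other two pairs. I'll enlarge these areas next.

```bash
python3 - <<'E'
import cv2
t=cv2.imread("pics/top0.png"); s=cv2.imread("pics/scene0.png")
def crop(im,x,y,w,h,k,n):
    c=cv2.resize(im[y:y+h,x:x+w],None,fx=k,fy=k,interpolation=cv2.INTER_CUBIC)
    for i in range(0,w,10):
        cv2.line(c,(i*k,0),(i*k,6 if i%50 else 14),(0,0,255),1)
        if i%20==0: cv2.putText(c,str(x+i),(i*k,24),0,.35,(0,0,255),1)
    for i in range(0,h,10):
        cv2.line(c,(0,i*k),(6,i*k),(0,0,255),1)
        if i%20==0: cv2.putText(c,str(y+i),(8,i*k+4),0,.35,(0,0,255),1)
    cv2.imwrite("pics/"+n,c)
crop(t,260,150,100,100,6,"a1.png")
crop(t,180,200,60,65,9,"a2.png")
crop(t,390,175,70,95,6,"a3.png")
crop(s,215,240,145,105,5,"a4.png")
crop(s,375,340,80,80,7,"a5.png")
E
```

```text
(no output)
```

View pics/a1.png

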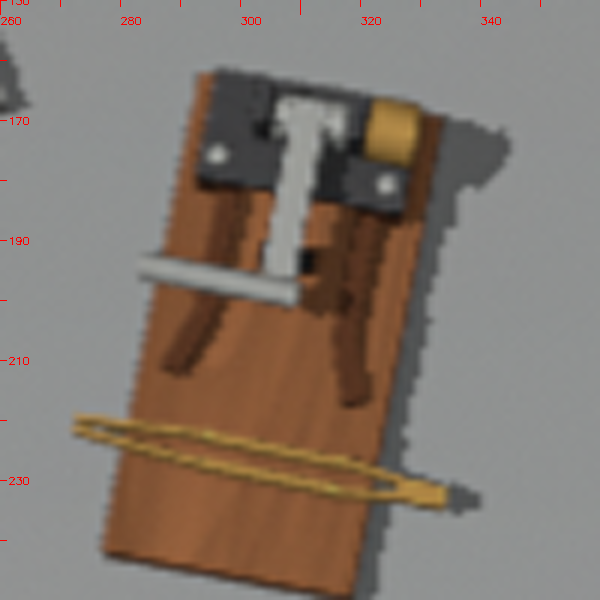

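View pics/a2.png

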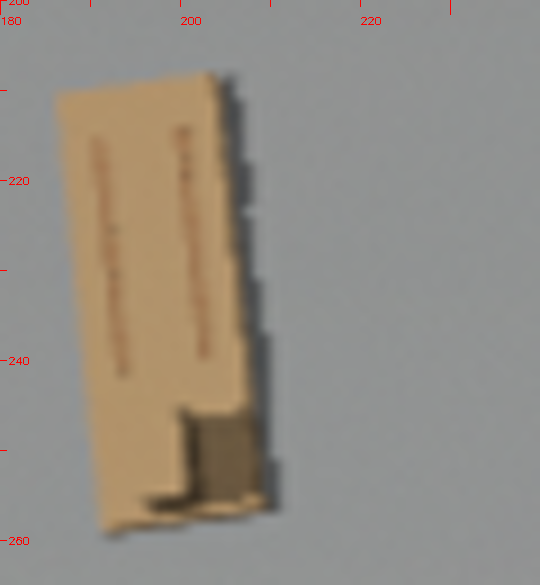

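View pics/a3.png

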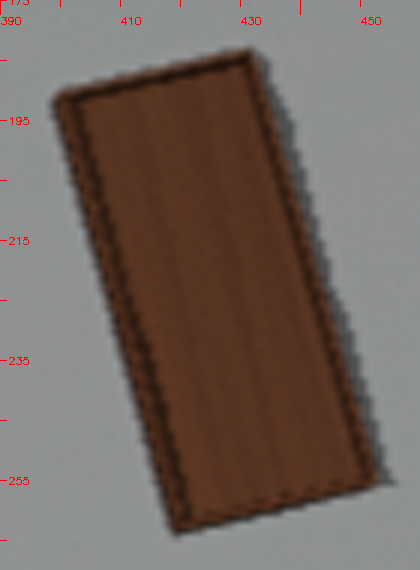

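View pics/a4.png

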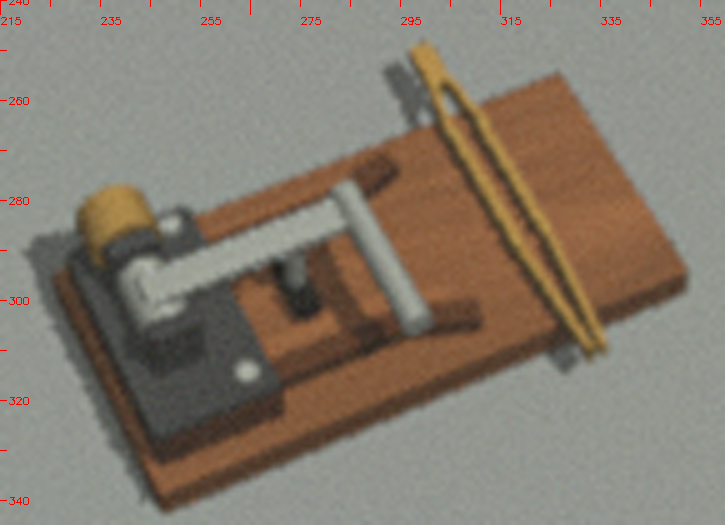

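View pics/a5.png

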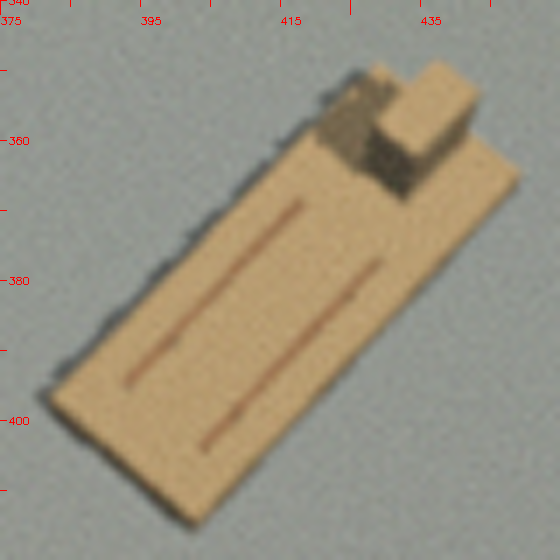

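The crops show the corners clearly, for example the jig's near corners at top (278,242) and (318,249.5), and the tweezers' ends at (272,221) and (334,232). I'll fit the poses to these points.

```bash
cat > h.py <<'E'
import numpy as np, cv2
from bench import bot
from scipy.optimize import least_squares
C={n:bot.camera_params(n) for n in("scene","top")}
def proj(n,X):
    c=C[n]; p=np.asarray(X,float)@np.array(c["R"]).T+c["t"]
    return np.stack([c["fx"]*p[...,0]/p[...,2]+c["cx"],c["fy"]*p[...,1]/p[...,2]+c["cy"]],-1)
def ray(n,u,v,z):
    c=C[n];R=np.array(c["R"]);o=-R.T@c["t"];d=R.T@np.array([(u-c["cx"])/c["fx"],(v-c["cy"])/c["fy"],1])
    return o+d*(z-o[2])/d[2]
def w(p,X):
    X=np.asarray(X,float);c,s=np.cos(p[2]),np.sin(p[2])
    return np.stack([p[0]+c*X[...,0]-s*X[...,1],p[1]+s*X[...,0]+c*X[...,1],X[...,2]],-1)
def fit(name,obs,p0):
    def f(p): return np.concatenate([(proj(n,w(p,np.array(X)))-uv) for n,X,uv in obs])
    r=least_squares(f,p0,loss='soft_l1'); print(name,r.x.round(3)); print(f(r.x).reshape(-1,2).round(1).tolist()); return r.x
E
cat > fit0.py <<'E'
from h import *
print("cams",[(-np.array(C[n]["R"]).T@C[n]["t"]).round() for n in C])
def corners(a,b,y,z): return [[b,y,z],[b,-y,z],[a,-y,z],[a,y,z]] # farL farR nearR nearL
def ob(X,t,s): return [("top",x,u) for x,u in zip(X,t) if u]+[("scene",x,u) for x,u in zip(X,s) if u]
J=fit("jig",ob(corners(-120,100,55,18),[(293.3,162),(333.8,169.5),(318.3,249.5),(277.8,242.2)],[(247,338),(226.4,295),(327,255),(352,295)]),[500,50,-.2])
S=fit("slide",ob(corners(-65,65,23,8),[(186.7,210.6),(203.6,208.3),(209.8,255.6),(191.4,258.9)],[(402.9,415),(382.1,396.4),(429.3,349.3),(449.3,365.4)]),[500,300,.1])
T=fit("tray",ob(corners(-100,100,45,18),[(398.7,191.2),(431.3,183.3),(453,255.8),(419.2,263.8)],[(208,229),(179,208),(245,162),(270,180)]),[500,-250,.2])
W=fit("tw",ob([[81,0,22.5],[-81,0,22.5]],[(272.3,220.7),(334.3,232.5)],[(335,310),(300,248.4)]),[450,0,1.4])
np.save("poses.npy",[J,S,T,W])
print("handle pred",proj("top",w(J,[[-5,8-8,60],[-5,58,60]])),proj("scene",w(J,[[-5,8,60],[-5,58,60]])))
print("bar top",proj("scene",w(S,[[-37,7,32],[-37,-7,32],[-63,-7,32],[-63,7,32]])))
c,s=np.cos(J[2]),np.sin(J[2]);d=W[:2]-J[:2];print("tw in jig",c*d[0]+s*d[1],-s*d[0]+c*d[1],W[2]-J[2])
E
python3 fit0.py
```

```text
cams [array([944., 598., 968.]), array([ 183.,   15., 1428.])]
jig [ 5.92404e+02  2.97730e+01 -2.02000e-01]
[[-0.4, -0.5], [0.0, -0.5], [-0.0, -0.0], [-1.7, -0.6], [-0.1, 0.4], [-1.1, -1.0], [0.3, -1.2], [1.4, -1.5]]
slide [5.13811e+02 3.11846e+02 1.29000e-01]
[[-0.6, -0.6], [0.0, -0.7], [-1.0, 0.4], [-0.5, -0.4], [-0.0, -0.6], [-0.1, 0.2], [-0.3, -0.6], [0.2, -0.8]]
tray [ 5.29986e+02 -2.76139e+02  2.18000e-01]
[[-0.7, -0.6], [-0.1, -0.2], [-0.6, 0.3], [-0.8, 0.3], [-0.5, -0.9], [-0.5, 0.4], [-1.9, -2.3], [1.7, -3.4]]
tw [521.289  37.897   1.347]
[[0.1, 0.2], [-0.2, 1.3], [-0.2, -0.2], [-0.5, 1.0]]
handle pred [[305.49546308 198.35322974]
 [282.97656858 194.20247622]] [[287.6421087  284.88113358]
 [299.14488577 304.88902725]]
bar top [[434.55898179 362.48044989]
 [428.15756944 357.48026461]
 [437.26252821 348.1065755 ]
 [443.64591852 352.99458897]]
tw in jig -71.30033374079213 -6.286423068547914 1.5484685014541717
```

```bash
cat >> h.py <<'E'
from scipy.spatial.transform import Rotation as Ro
def plan(xyz,yaw):
    """turn about tool z first, then shift in the tool frame as it then stands"""
    o=bot.get_obs();R=Ro.from_rotvec(o["eef_rot"]).as_matrix();p=np.array(o["position"])
    cur=np.arctan2(R[1,1],R[0,1]);d=(yaw-cur+np.pi/2)%np.pi-np.pi/2
    cands=[d,d-np.pi*np.sign(d)]
    R2=Ro.from_euler('z',d).as_matrix()@np.array([[R[0,0],R[0,1],0],[R[1,0],R[1,1],0],[0,0,-1.]])
    # level frame
    y=np.array([np.cos(cur+d),np.sin(cur+d),0]);z=np.array([0,0,-1.]);x=np.cross(y,z)
    D=np.array(xyz)-p
    print("t%.2f pos"%o["time"],p.round(1),"tilt z",R[:,2].round(3),"q6 %.2f q1 %.2f"%(o["joint_positions"][5],o["joint_positions"][0]),"W %.1f F"%o["grip_width"],np.round(o["wrist_force"],1))
    print("  turn az",[round(-c,3) for c in cands],"(first used) shift xyz",np.array([D@x,D@y,D@z]).round(1), "target",np.round(xyz,1))
J,S,T,W=np.load("poses.npy") if __import__("os").path.exists("poses.npy") else [None]*4
E
python3 - <<'E'
from h import *
g=w(W,[-5,0,120]); plan(g,W[2]-np.pi/2)
E
```

```text
t0.10 pos [193.4 540.7 186.2] tilt z [-0.001 -0.002 -1.   ] q6 -0.15 q1 1.08 W 94.2 F [-0.8 -0.5  0.6]
  turn az [np.float64(1.451), np.float64(-1.691)] (first used) shift xyz [-422.4  431.3   66.2] target [520.2  33.  120. ]
```

```bash
python3 -m creep '[40,0,0,0,0,0,0.145,40,0,0,0,0,0,0.145,40,0,0,0,0,0,0.145,40,0,0,0,0,0,0.145,40,0,0,0,0,0,0.145,40,0,0,0,0,0,0.145,40,0,0,0,0,0,0.145,40,0,0,0,0,0,0.145]' 10
python3 -m creep '[40,0,0,0,0,0,0.145,40,0,0,0,0,0,0.145,40,-32,33,0,0,0,0,40,-32,33,0,0,0,0,40,-32,33,0,0,0,0,40,-32,33,0,0,0,0,40,-32,33,0,0,0,0,40,-32,33,0,0,0,0]'
python3 -m creep '[40,-32,33,0,0,0,0,40,-32,33,0,0,0,0,40,-32,33,0,0,0,0,40,-32,33,0,0,0,0,40,-32,33,0,0,0,0,40,-32,33,0,0,0,0,40,-32,33,22,0,0,0,40,0,0,40,0,0,0]'
python3 - <<'E'
from h import *
g=w(W,[-5,0,36.5]); plan(g,W[2]-np.pi/2)
E
```

```text
time: 0.9
position: [193.6, 540.9, 186.6]
eef_rot: [2.152, 2.288, -0.002]
wrist_force: [-0.4, 0.4, -0.4]
grip_width: 40.1
time: 1.7
position: [344.8, 308.6, 186.9]
eef_rot: [-2.454, -1.961, 0.001]
wrist_force: [0.9, -0.5, 0.3]
grip_width: 40.0
time: 2.5
position: [526.0, 36.5, 128.3]
eef_rot: [2.454, 1.948, 0.01]
wrist_force: [-0.5, 0.3, -0.6]
grip_width: 40.4
t2.50 pos [526.   36.5 128.3] tilt z [ 0.01  -0.003 -1.   ] q6 0.14 q1 -0.09 W 40.4 F [-0.5  0.3 -0.6]
  turn az [np.float64(-0.005), np.float64(3.137)] (first used) shift xyz [-4.6 -4.9 91.8] target [520.2  33.   36.5]
```

```bash
python3 -m creep '[40,-4,-5,20,0,0,0,40,0,0,0,0,0,0,40,0,0,0,0,0,0]'
python3 - <<'E'
from h import *
g=w(W,[-5,0,36.5]); plan(g,W[2]-np.pi/2)
im=bot.read_camera("scene");cv2.imwrite("pics/s1.png",cv2.resize(im[180:340,200:400],None,fx=4,fy=4,interpolation=cv2.INTER_CUBIC))
E
```

```text
time: 2.8
position: [513.8, 38.8, 105.6]
eef_rot: [-2.454, -1.96, 0.001]
wrist_force: [-0.4, -0.2, -0.6]
grip_width: 40.0
t2.80 pos [513.8  38.8 105.6] tilt z [-0.001  0.    -1.   ] q6 0.13 q1 -0.09 W 40.0 F [-0.4 -0.2 -0.6]
  turn az [np.float64(0.001), np.float64(-3.141)] (first used) shift xyz [-4.2  7.5 69.1] target [520.2  33.   36.5]
```

View pics/s1.png

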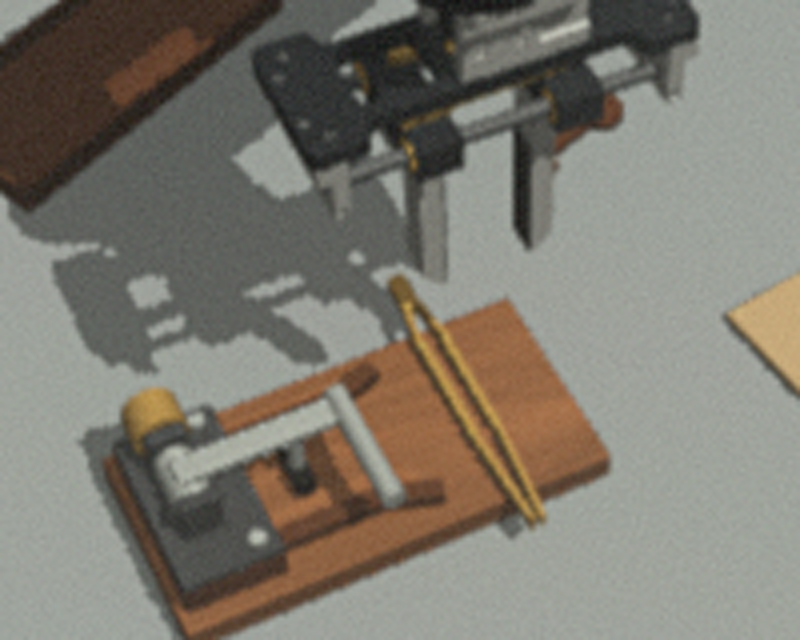

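The tweezers lie undisturbed across the bed, in this crop from (400,290) to (535,515). The fingers are above them and clear of the clip handle, so I'm descending to grip.

```bash
python3 -m creep '[40,-4,7,20,0,0,0,40,0,0,20,0,0,0,40,0,0,14,0,0,0,40,0,0,0,0,0,0,40,0,0,0,0,0,0]'
python3 - <<'E'
from h import *
g=w(W,[-5,0,36.5]); plan(g,W[2]-np.pi/2)
E
```

```text
time: 3.35
position: [520.6, 33.5, 52.5]
eef_rot: [2.454, 1.961, 0.002]
wrist_force: [-0.3, 0.5, 0.3]
grip_width: 40.2
t3.35 pos [520.6  33.5  52.5] tilt z [ 0.001 -0.    -1.   ] q6 0.12 q1 -0.10 W 40.2 F [-0.3  0.5  0.3]
  turn az [np.float64(0.002), np.float64(-3.14)] (first used) shift xyz [-0.6 -0.3 16. ] target [520.2  33.   36.5]
```

```bash
python3 -m creep '[40,0,0,10,0,0,0,40,0,0,5.5,0,0,0,40,0,0,0,0,0,0,10,0,0,0,0,0,0,5,0,0,0,0,0,0,5,0,0,0,0,0,0,5,0,0,0,0,0,0]' 15
python3 -m creep '[5,0,0,0,0,0,0,5,0,0,-15,0,0,0,5,0,0,-30,0,0,0,5,0,0,-30,0,0,0,5,0,0,0,0,0,0]' 15
python3 - <<'E'
from h import *
plan(w(T,[5,0,100]),T[2]-np.pi/2)
im=bot.read_camera("scene");cv2.imwrite("pics/s2.png",cv2.resize(im[150:340,200:400],None,fx=4,fy=3,interpolation=cv2.INTER_CUBIC))
E
```

```text
time: 4.05
position: [520.1, 33.2, 36.4]
eef_rot: [2.455, 1.96, 0.001]
wrist_force: [0.3, -1.0, -0.3]
grip_width: 11.4
time: 4.55
position: [524.0, 32.9, 115.9]
eef_rot: [2.449, 1.956, 0.011]
wrist_force: [1.1, -0.1, 0.8]
grip_width: 5.0
t4.55 pos [524.   32.9 115.9] tilt z [ 0.01  -0.001 -1.   ] q6 0.12 q1 -0.10 W 5.0 F [ 1.1 -0.1  0.8]
  turn az [np.float64(1.13), np.float64(-2.012)] (first used) shift xyz [-56.1 303.   15.9] target [ 534.9 -275.1  100. ]
```

View pics/s2.png

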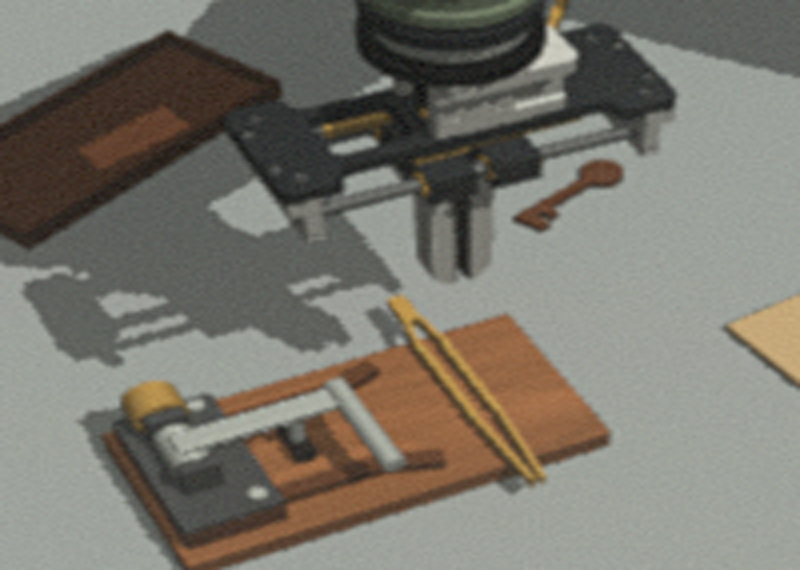

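The grip missed: the fingers closed to 5 mm and the tweezers are still on the bed, in this crop from (400,300) to (540,480). I'll measure them again in both views.

```bash
cat >> h.py <<'E'
def crop(cam,x,y,ww,hh,k,n,im=None):
    if im is None: im=bot.read_camera(cam)
    c=cv2.resize(im[y:y+hh,x:x+ww],None,fx=k,fy=k,interpolation=cv2.INTER_CUBIC)
    for i in range(0,ww,10):
        cv2.line(c,(i*k,0),(i*k,6),(0,0,255),1)
        if i%20==0: cv2.putText(c,str(x+i),(i*k,20),0,.4,(0,0,255),1)
    for i in range(0,hh,10):
        cv2.line(c,(0,i*k),(6,i*k),(0,0,255),1)
        if i%20==0: cv2.putText(c,str(y+i),(8,i*k+4),0,.4,(0,0,255),1)
    cv2.imwrite("pics/"+n,c); return im
E
python3 - <<'E'
from h import *
im=crop("scene",280,235,70,85,7,"b1.png")
crop("top",255,195,100,70,8,"b2.png")
print(proj("scene",w(W,[[81,0,22.5],[-81,0,22.5],[-5,8,27],[-5,-8,27]])),proj("top",w(W,[[81,0,22.5],[-81,0,22.5]])))
E
```

```text
[[334.771185   309.84334606]
 [299.52503693 249.44855626]
 [319.04450933 273.78087766]
 [311.60406673 276.61926731]] [[272.41052026 220.94157042]
 [334.09699043 233.81930468]]
```

View pics/b1.png

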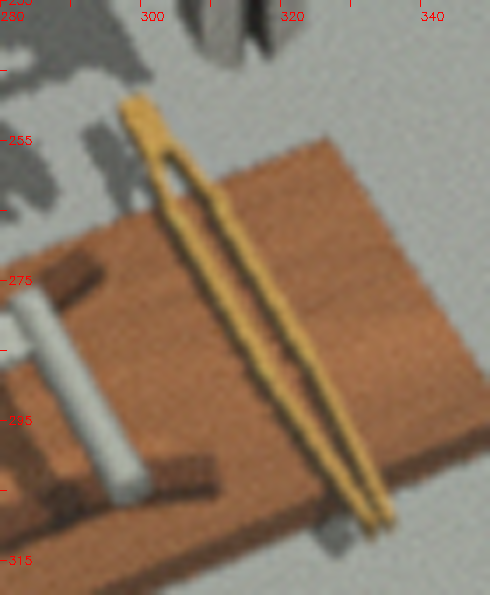

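View pics/b2.png

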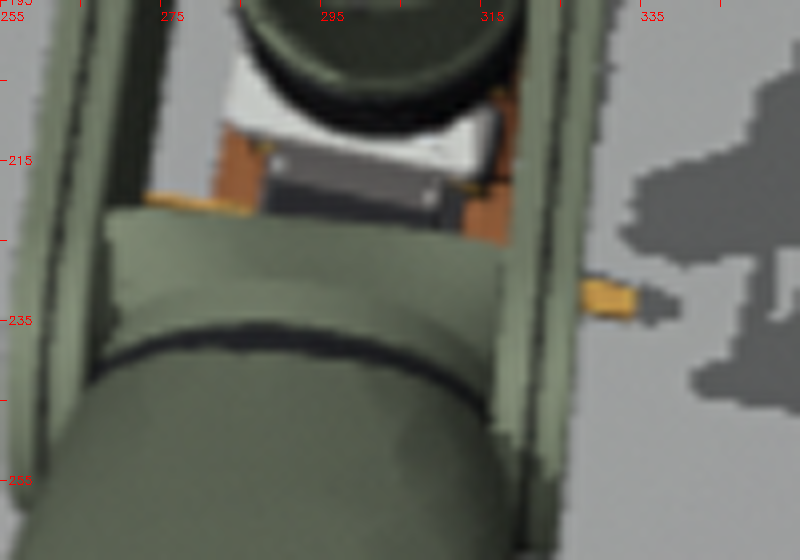

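```bash
python3 - <<'E'
from h import *
print(bot.finger_overhang)
o=bot.get_obs();p=o["position"];print(p,o["grip_width"])
for d in(0,9,17,25): print(d,proj("scene",np.array([p[0],p[1],p[2]-d])))
crop("scene",270,190,80,75,7,"b3.png")
E
```

```text
17.0
[519.2694286   33.30319426 110.47618329] 4.6165225823059295
0 [315.26311916 247.83380333]
9 [315.32261879 250.91861602]
17 [315.37489437 253.6288916 ]
25 [315.42660282 256.30976347]
```

View pics/b3.png

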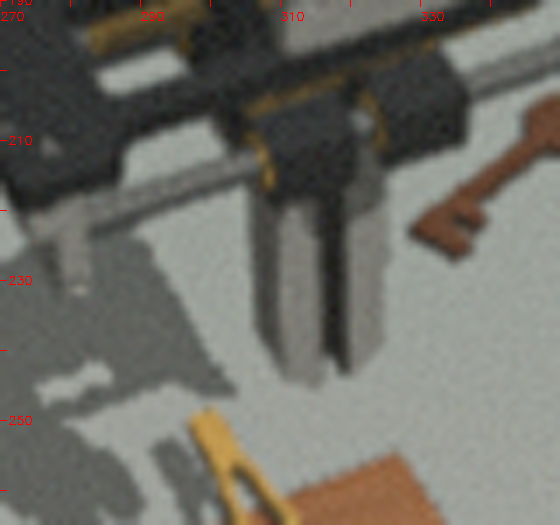

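The tips appear at (314,244), but the stated geometry puts them at (315,254). That suggests the tips sit higher than assumed, which would also explain the miss. I'll check with a gentle touch on free counter between the jig and the tray.

```bash
python3 - <<'E'
from h import *
plan([550,-120,60],W[2]-np.pi/2)
print("key",ray("top",348,290,3),"blank",ray("top",273,294,8))
E
```

```text
t4.75 pos [518.7  33.4 109.8] tilt z [-0.003  0.    -1.   ] q6 0.12 q1 -0.10 W 5.6 F [ 0.3 -0.   0.8]
  turn az [np.float64(0.001), np.float64(-3.141)] (first used) shift xyz [-142.6   64.6   49.8] target [ 550 -120   60]
key [360.80040922 -74.24115122   3.        ] blank [352.54417127 116.00170314   8.        ]
```

```bash
python3 -m creep '[0,-35,16,0,0,0,0,0,-36,16,0,0,0,0,0,-36,16,0,0,0,0,0,-36,16,0,0,0,0,0,0,0,25,0,0,0,0,0,0,25,0,0,0,0,0,0,0,0,0,0,0,0,0,0,0,0,0]'
python3 - <<'E'
from h import *
plan([550,-120,17],W[2]-np.pi/2)
o=bot.get_obs();p=o["position"]
for d in(0,17): print(d,proj("scene",np.array([p[0],p[1],p[2]-d])),proj("top",np.array([p[0],p[1],p[2]-d])))
crop("scene",190,170,100,85,7,"b4.png")
crop("top",300,120,120,90,6,"b5.png")
E
```

```text
time: 5.55
position: [549.2, -119.7, 59.6]
eef_rot: [-2.452, -1.958, 0.003]
wrist_force: [-0.1, 0.0, 1.0]
grip_width: 0.4
t5.55 pos [ 549.2 -119.7   59.6] tilt z [-0.004  0.001 -1.   ] q6 -0.15 q1 -0.37 W 0.4 F [-0.1  0.   1. ]
  turn az [np.float64(0.001), np.float64(-3.141)] (first used) shift xyz [-0.1  0.8 42.6] target [ 550 -120   17]
0 [257.30132203 225.09656978] [365.52382056 212.33736623]
17 [258.01827097 230.64022765] [364.92500915 214.07545952]
```

View pics/b4.png

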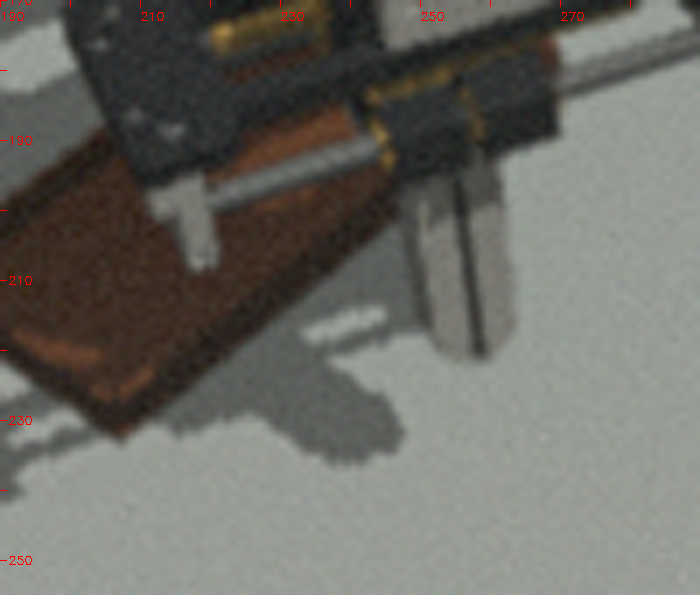

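View pics/b5.png

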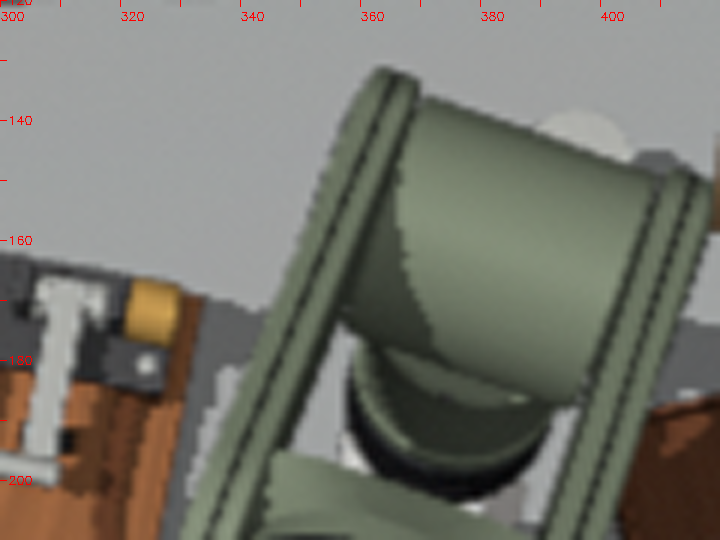

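```bash
python3 -m creep '[0,0,0,20,0,0,0,0,0,0,15,0,0,0,0,0,0,4,0,0,0,0,0,0,0,0,0,0,0,0,0,2,0,0,0,0,0,0,2,0,0,0,0,0,0,0,0,0,0]'
python3 - <<'E'
from h import *
o=bot.get_obs();p=o["position"];print(p,o["wrist_force"])
crop("scene",190,170,100,85,7,"b6.png")
E
```

```text
time: 6.35
position: [550.9, -120.4, 18.4]
eef_rot: [2.454, 1.96, 0.0]
wrist_force: [-0.8, 0.2, 0.5]
grip_width: 0.4
[ 550.93966302 -120.43257526   18.43830534] [-0.77970316  0.24998702  0.54916032]
```

View pics/b6.png

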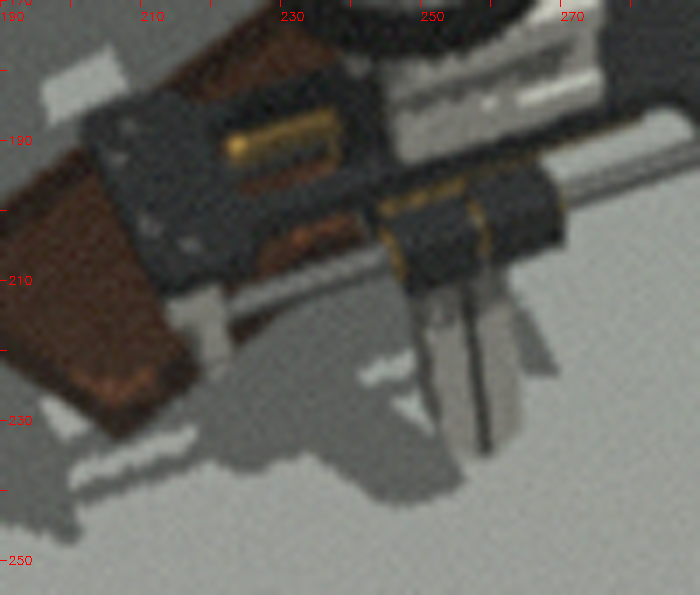

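The tips are still clearly above the counter: the tip is at (259,235) and its shadow at (250,241). So real heights are well above nominal, and I'll keep descending in small steps.

```bash
python3 -m creep '[0,0,0,3,0,0,0,0,0,0,3,0,0,0,0,0,0,3,0,0,0,0,0,0,3,0,0,0,0,0,0,0,0,0,0]'
python3 -m creep '[0,0,0,2,0,0,0,0,0,0,2,0,0,0,0,0,0,0,0,0,0]'
python3 -m creep '[0,0,0,2,0,0,0,0,0,0,2,0,0,0,0,0,0,0,0,0,0]'

```

```text
time: 6.9
position: [550.1, -120.2, 5.5]
eef_rot: [-2.454, -1.96, 0.001]
wrist_force: [0.5, 0.1, -0.6]
grip_width: 0.4
time: 7.2
position: [550.4, -120.3, 1.8]
eef_rot: [-2.454, -1.96, 0.0]
wrist_force: [-1.0, 0.5, 0.1]
grip_width: 0.5
time: 7.5
position: [550.4, -120.2, -2.2]
eef_rot: [-2.454, -1.96, 0.001]
wrist_force: [0.6, -0.7, -0.9]
grip_width: 0.8
```

```bash
python3 - <<'E'
from h import *
crop("scene",190,170,100,85,7,"b7.png")
E
python3 -m creep '[0,0,0,2,0,0,0,0,0,0,0,0,0,0]'
python3 -m creep '[0,0,0,2,0,0,0,0,0,0,0,0,0,0]'
```

```text
time: 7.75
position: [550.5, -120.3, -4.1]
eef_rot: [-2.455, -1.96, 0.0]
wrist_force: [-0.3, 0.2, 0.8]
grip_width: 0.3
time: 7.95
position: [550.4, -120.2, -6.1]
eef_rot: [-2.454, -1.96, 0.0]
wrist_force: [-0.4, 0.0, -0.3]
grip_width: 0.7
```

View pics/b7.png

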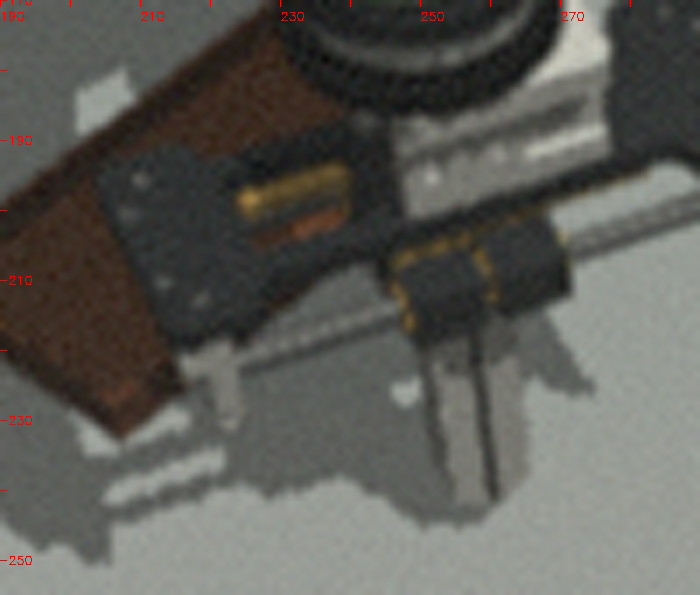

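```bash
python3 - <<'E'
from h import *
for z in (0,5,10): print(proj("scene",[550.4,-120.2,z]))
E
python3 -m creep '[0,0,0,1.5,0,0,0,0,0,0,0,0,0,0]'
python3 -m creep '[0,0,0,1.5,0,0,0,0,0,0,0,0,0,0]'
```

```text
[259.15576997 244.15869767]
[258.95534422 242.62334427]
[258.75369286 241.07860204]
time: 8.15
position: [550.5, -120.3, -7.6]
eef_rot: [-2.455, -1.96, 0.0]
wrist_force: [0.2, 0.7, -0.7]
grip_width: 0.4
time: 8.35
position: [550.5, -120.3, -9.0]
eef_rot: [-2.455, -1.96, 0.0]
wrist_force: [0.5, -0.1, 0.8]
grip_width: 0.7
```

```bash
python3 -m creep '[0,0,0,1.5,0,0,0,0,0,0,0,0,0,0]'
python3 -m creep '[0,0,0,1.5,0,0,0,0,0,0,0,0,0,0]'
```

```text
time: 8.55
position: [550.5, -120.3, -10.6]
eef_rot: [-2.455, -1.96, 0.0]
wrist_force: [0.3, 0.4, -0.3]
grip_width: 0.7
time: 8.75
position: [550.5, -120.3, -12.1]
eef_rot: [-2.455, -1.96, 0.0]
wrist_force: [0.3, 0.8, 0.2]
grip_width: 0.6
```

```bash
python3 - <<'E'
from h import *
crop("scene",220,200,70,60,10,"b8.png")
E
```

```text
(no output)
```

View pics/b8.png

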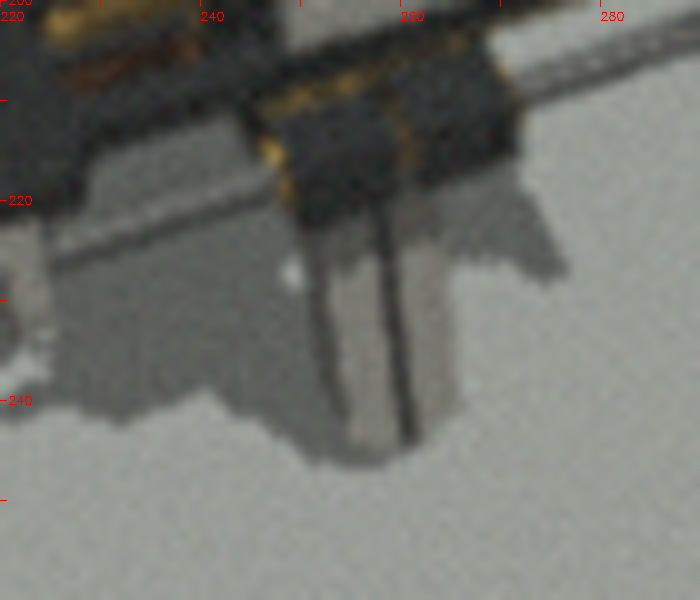

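The tip at (259,244.5) is almost meeting its shadow at about 246, so contact should be only a couple of mm away.

```bash
python3 -m creep '[0,0,0,1,0,0,0,0,0,0,0,0,0,0]'
python3 -m creep '[0,0,0,1,0,0,0,0,0,0,0,0,0,0]' | grep -v rot
python3 -m creep '[0,0,0,1,0,0,0,0,0,0,0,0,0,0]'| grep -v rot
```

```text
time: 9.0
position: [550.6, -120.3, -12.9]
eef_rot: [-2.455, -1.96, 0.0]
wrist_force: [-0.2, 1.1, -0.6]
grip_width: 0.5
time: 9.2
position: [550.6, -120.3, -14.0]
wrist_force: [0.5, 0.3, 0.8]
grip_width: 0.5
time: 9.4
position: [550.6, -120.3, -15.0]
wrist_force: [-0.7, 0.4, -0.6]
grip_width: 0.2
```

```bash
python3 -m creep '[0,0,0,1,0,0,0,0,0,0,0,0,0,0]'| grep -v rot
python3 -m creep '[0,0,0,1,0,0,0,0,0,0,0,0,0,0]' | grep -v rot
python3 -m creep '[0,0,0,1,0,0,0,0,0,0,0,0,0,0]'| grep -v rot
```

```text
time: 9.6
position: [550.6, -120.3, -16.0]
wrist_force: [-0.5, -0.2, 0.3]
grip_width: 0.2
time: 9.8
position: [550.6, -120.3, -17.0]
wrist_force: [-1.1, 0.5, -0.9]
grip_width: 0.3
time: 10.0
position: [550.8, -120.4, -17.8]
wrist_force: [0.2, 0.9, -0.1]
grip_width: 0.4
```

```bash
python3 -m creep '[0,0,0,1,0,0,0,0,0,0,0,0,0,0]'| grep -v rot
python3 -m creep '[0,0,0,1,0,0,0,0,0,0,0,0,0,0]' | grep -v rot
python3 - <<'E'
from h import *
crop("scene",220,200,70,60,10,"b9.png")
E
```

```text
time: 10.2
position: [550.8, -120.4, -17.9]
wrist_force: [-3.1, 1.6, 6.8]
grip_width: 0.1
time: 10.4
position: [550.8, -120.4, -18.0]
wrist_force: [-4.6, 1.7, 12.2]
grip_width: 0.2
```

View pics/b9.png

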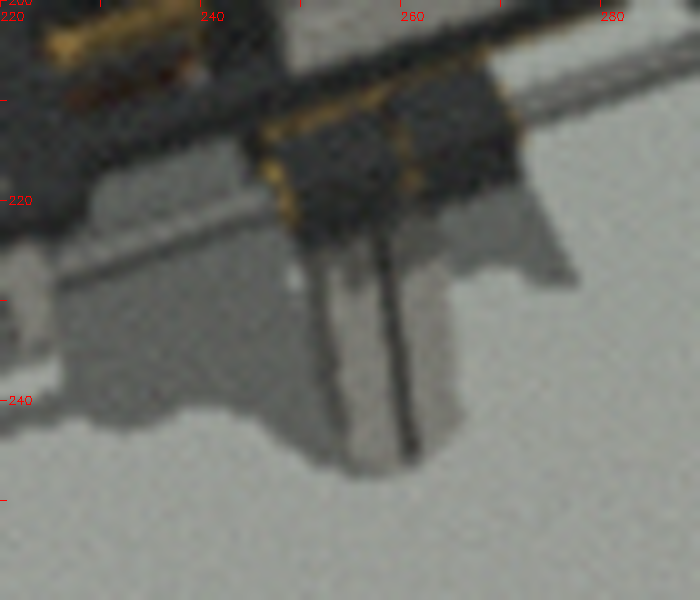

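Contact came at a reading of z = -17.8, so tip height = reading + 17.8, about 35 mm higher than nominal. In x and y the tip agrees with its projection to about 2 mm. I'll use this offset from here on and go back to the tweezers.

```bash
cat >> h.py <<'E'
def plant(xy,tip,yaw): plan([xy[0],xy[1],tip-17.8],yaw)   # tip = fingertip height
E
python3 -m creep '[40,0,0,-40,0,0,0,40,0,0,-40,0,0,0,40,36,-16,0,0,0,0,40,36,-16,0,0,0,0,40,36,-16,0,0,0,0,40,36,-16,0,0,0,0,40,0,0,0,0,0,0,40,0,0,0,0,0,0]'
python3 - <<'E'
from h import *
plant(w(W,[-5,0,0])[:2],20,W[2]-np.pi/2)
E
```

```text
time: 11.25
position: [520.0, 34.8, 60.2]
eef_rot: [2.452, 1.963, -0.0]
wrist_force: [0.9, 0.4, 1.1]
grip_width: 40.1
t11.25 pos [520.   34.8  60.2] tilt z [ 0.    -0.001 -1.   ] q6 0.12 q1 -0.10 W 40.1 F [0.9 0.4 1.1]
  turn az [np.float64(0.003), np.float64(-3.138)] (first used) shift xyz [-1.7  0.6 58. ] target [520.2  33.    2.2]
```

```bash
python3 -m creep '[40,-2,0,25,0,0,0,40,0,0,20,0,0,0,40,0,0,8,0,0,0,40,0,0,4.5,0,0,0,40,0,0,0,0,0,0,8,0,0,0,0,0,0,8,0,0,0,0,0,0,8,0,0,0,0,0,0]' 20
python3 -m creep '[8,0,0,0,0,0,0,8,0,0,0,0,0,0,8,0,0,0,0,0,0]' 20
```

```text
time: 12.05
position: [520.5, 32.2, 3.5]
eef_rot: [2.454, 1.96, 0.002]
wrist_force: [1.2, -0.4, 0.3]
grip_width: 19.7
time: 12.35
position: [520.6, 32.2, 3.4]
eef_rot: [2.454, 1.96, 0.002]
wrist_force: [0.2, -0.0, 3.6]
grip_width: 15.8
```

Gripped at 15.8 mm, which matches the 16 mm width. Lifting.

```bash
python3 -m creep '[8,0,0,-10,0,0,0,8,0,0,-25,0,0,0,8,0,0,-25,0,0,0,8,0,0,0,0,0,0]'
python3 - <<'E'
from h import *
plant(w(T,[-2,0,0])[:2],60,T[2]-np.pi/2)
crop("scene",250,200,110,110,5,"c1.png")
E
```

```text
time: 12.75
position: [522.6, 32.1, 66.1]
eef_rot: [2.451, 1.958, 0.008]
wrist_force: [1.1, -0.6, -0.4]
grip_width: 15.6
t12.75 pos [522.6  32.1  66.1] tilt z [ 0.007 -0.001 -1.   ] q6 0.12 q1 -0.10 W 15.6 F [ 1.1 -0.6 -0.4]
  turn az [np.float64(1.13), np.float64(-2.012)] (first used) shift xyz [-61.6 302.5  23.9] target [ 528.  -276.6   42.2]
```

View pics/c1.png

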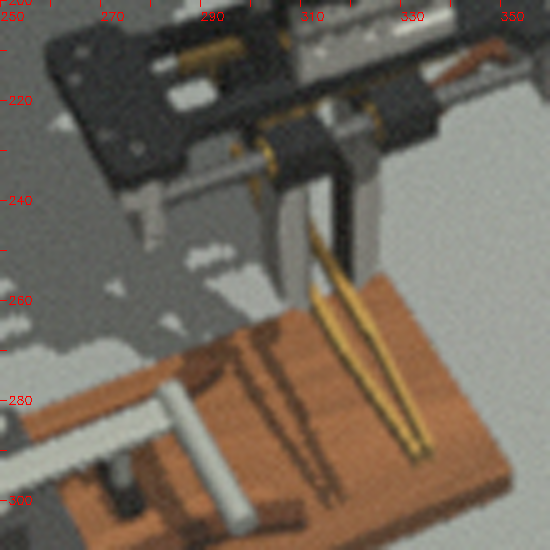

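The tweezers are held level at (330,265). I'll turn and carry them to the tray.

```bash
python3 -m creep '[8,0,0,-10,0,0,0.142,8,0,0,0,0,0,0.142,8,0,0,0,0,0,0.142,8,0,0,0,0,0,0.142,8,0,0,0,0,0,0.142,8,0,0,0,0,0,0.142,8,0,0,0,0,0,0.142,8,0,0,0,0,0,0.136]'
python3 -m creep '[8,-9,43,0,0,0,0,8,-9,43,0,0,0,0,8,-9,43,0,0,0,0,8,-9,43,0,0,0,0,8,-9,43,0,0,0,0,8,-9,43,0,0,0,0,8,-9,43,0,0,0,0,8,0,0,0,0,0,0]'
python3 -m creep '[8,0,0,0,0,0,0,8,0,0,0,0,0,0]'
python3 - <<'E'
from h import *
plant(w(T,[-5,0,0])[:2],6.5,T[2]-np.pi/2)
E
```

```text
time: 13.6
position: [517.8, 32.5, 70.5]
eef_rot: [-3.123, -0.332, 0.006]
wrist_force: [0.4, 0.5, 0.5]
grip_width: 15.6
time: 14.4
position: [522.1, -280.3, 71.0]
eef_rot: [3.123, 0.332, -0.002]
wrist_force: [0.3, 0.5, 0.0]
grip_width: 15.8
time: 14.6
position: [522.1, -273.5, 71.0]
eef_rot: [-3.12, -0.342, 0.004]
wrist_force: [-0.4, 0.3, -1.1]
grip_width: 15.6
t14.60 pos [ 522.1 -273.5   71. ] tilt z [-0.003  0.002 -1.   ] q6 0.72 q1 -0.63 W 15.6 F [-0.4  0.3 -1.1]
  turn az [np.float64(0.0), np.float64(-3.142)] (first used) shift xyz [ 2.1  4.3 82.3] target [ 525.1 -277.2  -11.3]
```

```bash
python3 -m creep '[8,2,4,25,0,0,0,8,0,0,25,0,0,0,8,0,0,15,0,0,0,8,0,0,8,0,0,0,8,0,0,4,0,0,0,8,0,0,2.5,0,0,0,8,0,0,0,0,0,0]'
python3 - <<'E'
from h import *
plant(w(T,[-5,0,0])[:2],7.2,T[2]-np.pi/2)
crop("scene",160,140,130,100,5,"c2.png")
E
```

```text
time: 15.3
position: [526.6, -278.9, -6.2]
eef_rot: [3.122, 0.342, 0.001]
wrist_force: [-0.4, -0.1, -0.3]
grip_width: 15.5
t15.30 pos [ 526.6 -278.9   -6.2] tilt z [ 0.001 -0.001 -1.   ] q6 0.72 q1 -0.63 W 15.5 F [-0.4 -0.1 -0.3]
  turn az [np.float64(-0.0), np.float64(3.141)] (first used) shift xyz [-1.1 -2.   4.4] target [ 525.1 -277.2  -10.6]
```

View pics/c2.png

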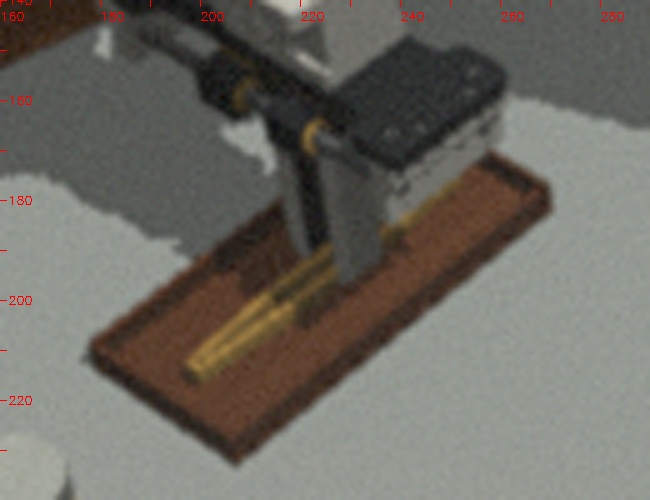

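The tweezers are inside the tray just over the floor, with the tips at (197,214), centred between the walls. Lowering the last 4 mm and releasing.

```bash
python3 -m creep '[8,0,0,2,0,0,0,8,0,0,1.5,0,0,0,8,0,0,0,0,0,0]'
python3 -m creep '[34,0,0,0,0,0,0,34,0,0,0,0,0,0,34,0,0,0,0,0,0,34,0,0,-20,0,0,0,34,0,0,-35,0,0,0,34,0,0,-45,0,0,0,34,0,0,-40,0,0,0]'
python3 - <<'E'
from h import *
crop("scene",160,140,130,100,5,"c3.png")
plant(w(J,[-5,42,0])[:2],95,J[2])
E
```

```text
time: 15.65
position: [526.0, -278.8, -10.3]
eef_rot: [3.123, 0.341, 0.0]
wrist_force: [-0.6, -0.6, -0.7]
grip_width: 15.9
time: 16.35
position: [526.0, -278.7, 131.4]
eef_rot: [3.123, 0.341, 0.0]
wrist_force: [0.4, 0.9, 0.3]
grip_width: 34.2
t16.40 pos [ 530.6 -281.8  139.9] tilt z [ 0.012 -0.008 -1.   ] q6 0.72 q1 -0.63 W 33.8 F [ 2.1 -1.2  4. ]
  turn az [np.float64(-1.151), np.float64(1.99)] (first used) shift xyz [359.6  -6.9  62.7] target [595.9  71.9  77.2]
```

View pics/c3.png

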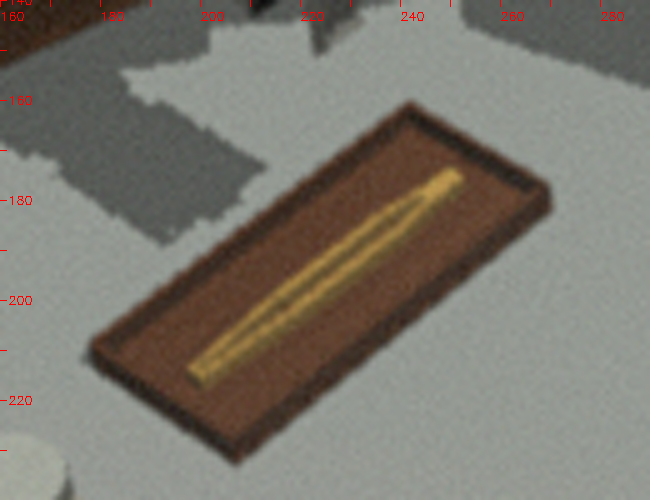

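The tweezers lie flat and centred in the tray, from (198,214) to (248,175). Next is the clip handle.

```bash
python3 -m creep '[34,0,0,0,0,0,-0.144,34,0,0,0,0,0,-0.144,34,0,0,0,0,0,-0.144,34,0,0,0,0,0,-0.144,34,0,0,0,0,0,-0.144,34,0,0,0,0,0,-0.144,34,0,0,0,0,0,-0.144,34,0,0,0,0,0,-0.143]'
python3 -m creep '[34,45,-1,0,0,0,0,34,45,-1,0,0,0,0,34,45,-1,0,0,0,0,34,45,-1,0,0,0,0,34,45,-1,0,0,0,0,34,45,-1,0,0,0,0,34,45,-1,0,0,0,0,34,42,0,0,0,0,0]'
python3 -m creep '[34,0,0,20,0,0,0,34,0,0,20,0,0,0,34,0,0,0,0,0,0,34,0,0,0,0,0,0]'
python3 - <<'E'
from h import *
plant(w(J,[-5,42,0])[:2],50,J[2])
crop("scene",240,200,110,120,5,"d1.png")
crop("top",240,140,120,120,5,"d2.png")
E
```

```text
time: 17.2
position: [526.0, -278.7, 129.5]
eef_rot: [2.428, 1.993, 0.0]
wrist_force: [0.1, 0.7, -0.6]
grip_width: 33.7
time: 18.0
position: [590.8, 74.5, 129.7]
eef_rot: [2.434, 1.987, 0.001]
wrist_force: [-0.4, -0.3, -0.4]
grip_width: 34.1
time: 18.4
position: [590.4, 72.4, 89.4]
eef_rot: [-2.434, -1.986, 0.001]
wrist_force: [-0.4, -0.3, -0.5]
grip_width: 33.8
t18.40 pos [590.4  72.4  89.4] tilt z [-0.001  0.    -1.   ] q6 0.18 q1 -0.02 W 33.8 F [-0.4 -0.3 -0.5]
  turn az [np.float64(-0.0), np.float64(3.141)] (first used) shift xyz [ 0.6  5.5 57.2] target [595.9  71.9  32.2]
```

View pics/d1.png

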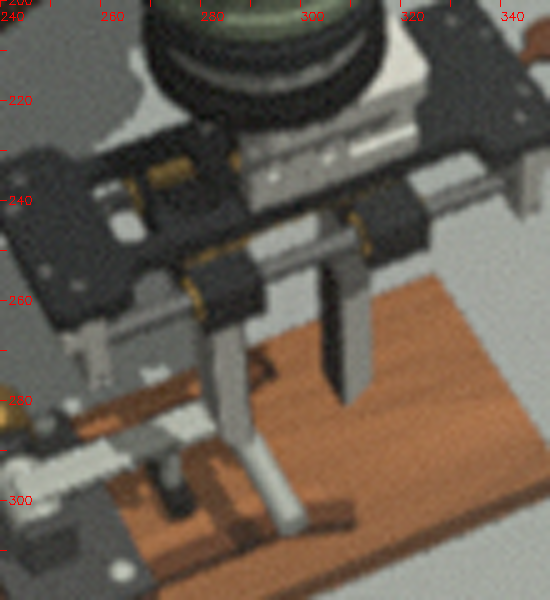

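View pics/d2.png

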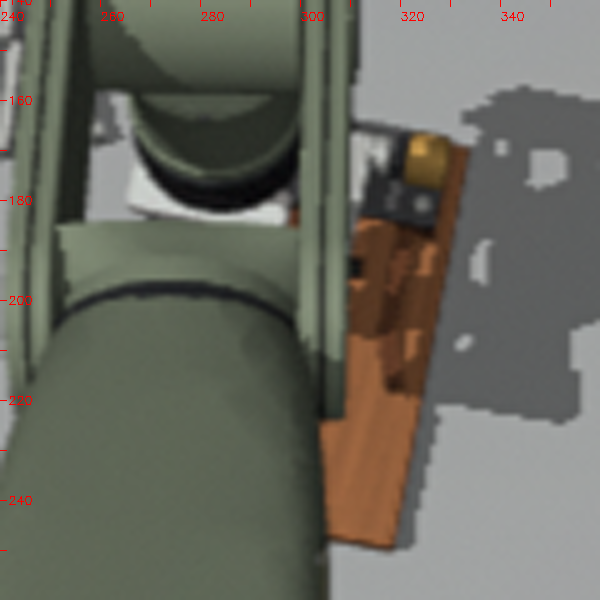

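```bash
python3 - <<'E'
from h import *
p=np.array([590.4,72.4,107.2]);d=np.array([np.cos(-.202),np.sin(-.202),0])
print(proj("scene",[p+23*d,p-23*d]))
E
python3 -m creep '[34,0,5.5,20,0,0,0,34,0,0,15,0,0,0,34,0,0,8,0,0,0,34,0,0,0,0,0,0]'
python3 - <<'E'
from h import *
plant(w(J,[-5,42,0])[:2],45,J[2])
crop("scene",240,200,110,120,5,"d3.png")
E
```

```text
[[285.20870487 286.46246793]
 [308.77395828 276.97243468]]
time: 18.9
position: [594.6, 71.2, 45.1]
eef_rot: [-2.433, -1.984, 0.004]
wrist_force: [-1.6, -0.5, -0.9]
grip_width: 33.7
t18.90 pos [594.6  71.2  45.1] tilt z [-0.003  0.    -1.   ] q6 0.18 q1 -0.03 W 33.7 F [-1.6 -0.5 -0.9]
  turn az [np.float64(-0.001), np.float64(3.141)] (first used) shift xyz [ 1.   1.1 17.9] target [595.9  71.9  27.2]
```

View pics/d3.png

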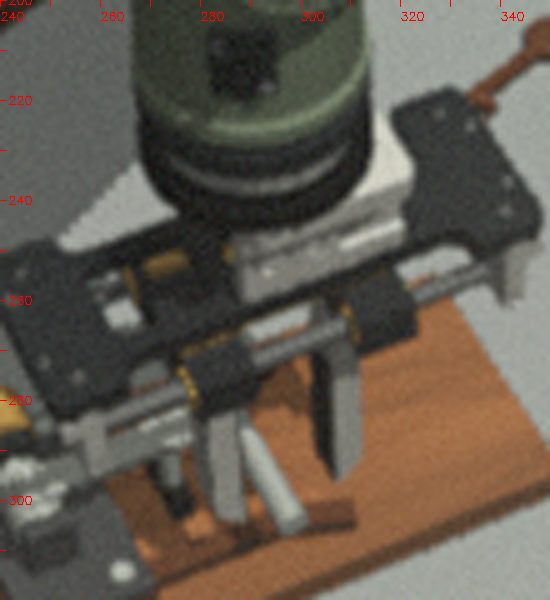

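The bar runs between the two fingers, toward its end at (297,305), with the far finger at (285,304) and the near one at (307,296). I'll lower and grip.

```bash
python3 -m creep '[34,0,1,10,0,0,0,34,0,0,7.5,0,0,0,34,0,0,0,0,0,0,5,0,0,0,0,0,0,5,0,0,0,0,0,0,5,0,0,0,0,0,0,5,0,0,0,0,0,0]' 15
python3 -m creep '[5,0,0,0,0,0,0,5,0,0,0,0,0,0]' 15
python3 - <<'E'
from h import *
plant(w(J,[-5,42,0])[:2],45,J[2])
for th in np.arange(0,1.7,.15):
    print(round(th,2),(75-80*np.cos(th)+10*np.sin(th)+5).round(1),(50+80*np.sin(th)+10*np.cos(th)-60).round(1))
E
```

```text
time: 19.65
position: [597.7, 71.1, 29.6]
eef_rot: [2.433, 1.986, 0.001]
wrist_force: [1.5, 0.2, -0.2]
grip_width: 11.5
time: 19.85
position: [597.7, 71.1, 29.6]
eef_rot: [2.434, 1.986, 0.001]
wrist_force: [-0.2, 0.4, 0.4]
grip_width: 11.7
t19.85 pos [597.7  71.1  29.6] tilt z [ 0.001 -0.    -1.   ] q6 0.18 q1 -0.03 W 11.7 F [-0.2  0.4  0.4]
  turn az [np.float64(-0.0), np.float64(3.141)] (first used) shift xyz [ 0.4 -1.9  2.4] target [595.9  71.9  27.2]
0.0 0.0 0.0
0.15 2.4 11.8
0.3 6.5 23.2
0.45 12.3 33.8
0.6 19.6 43.4
0.75 28.3 51.8
0.9 38.1 58.9
1.05 48.9 64.4
1.2 60.3 68.2
1.35 72.2 70.2
1.5 84.3 70.5
1.65 96.3 69.0
```

Gripped on the bar at 11.7 mm. I'll swing it up along the arc.

```bash
python3 -m creep '[5,0,2.4,-11.8,0,0,0,5,0,4.1,-11.4,0,0,0,5,0,5.8,-10.6,0,0,0,5,0,7.3,-9.6,0,0,0,5,0,0,0,0,0,0]'
python3 - <<'E'
from h import *
crop("scene",220,190,130,120,5,"d4.png")
E
```

```text
time: 20.35
position: [615.4, 67.6, 74.4]
eef_rot: [-2.432, -1.984, 0.004]
wrist_force: [-5.8, 1.1, 2.1]
grip_width: 11.4
```

View pics/d4.png

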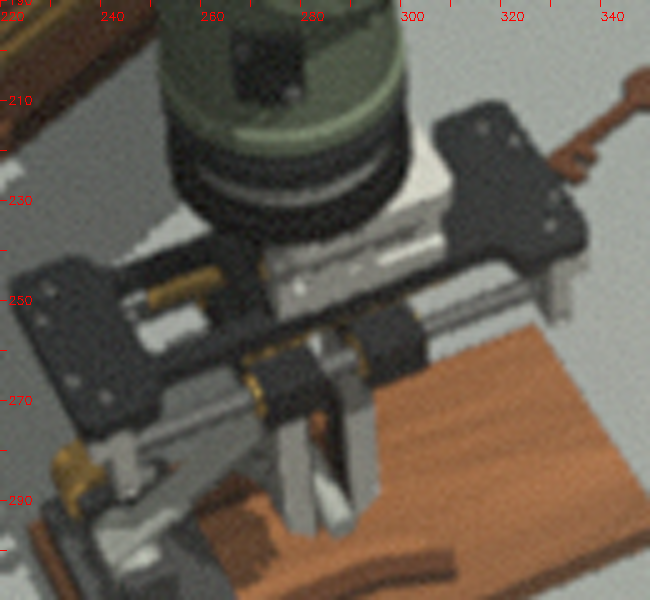

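```bash
python3 -m creep '[5,0,8.7,-8.4,0,0,0,5,0,9.8,-7.1,0,0,0,5,0,10.8,-5.5,0,0,0,5,0,11.4,-3.8,0,0,0,5,0,11.9,-2,0,0,0,5,0,12.1,-0.3,0,0,0,5,0,0,0,0,0,0]'
python3 - <<'E'
from h import *
crop("scene",200,190,130,120,5,"d5.png")
E
```

```text
time: 21.1
position: [683.0, 53.7, 102.8]
eef_rot: [2.431, 1.983, 0.007]
wrist_force: [1.0, 0.5, 5.0]
grip_width: 11.1
```

View pics/d5.png

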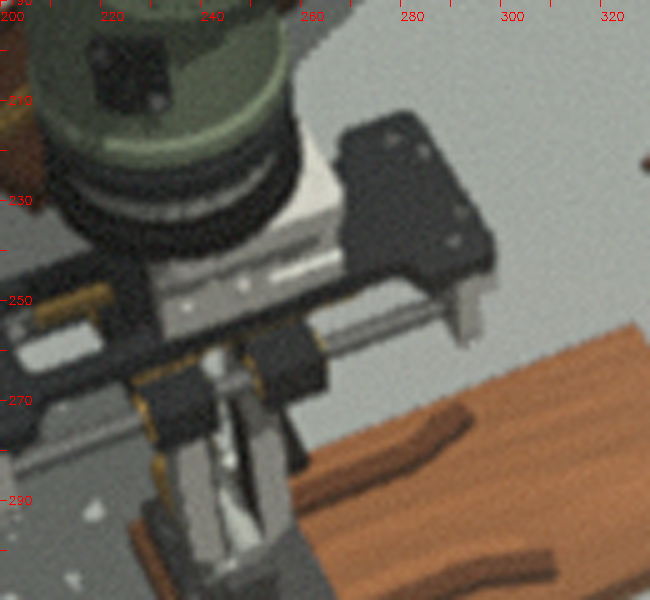

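The clip is near upright, with the arm at about (242,290). I'll take it a little further, open the fingers and rise.

```bash
python3 -m creep '[5,0,9,1,0,0,0,5,0,0,0,0,0,0,45,0,0,0,0,0,0,45,0,0,0,0,0,0,45,0,0,0,0,0,0,45,0,0,-20,0,0,0,45,0,0,-30,0,0,0,45,0,0,-20,0,0,0]'
python3 - <<'E'
from h import *
plant(w(S,[-50,0,0])[:2],100,S[2]+np.pi/2)
E
```

```text
time: 21.95
position: [687.7, 52.5, 169.1]
eef_rot: [-2.433, -1.985, 0.002]
wrist_force: [0.5, -0.3, 0.6]
grip_width: 44.4
t21.95 pos [687.7  52.5 169.1] tilt z [-0.002 -0.    -1.   ] q6 0.15 q1 -0.05 W 44.4 F [ 0.5 -0.3  0.6]
  turn az [np.float64(1.24), np.float64(-1.902)] (first used) shift xyz [-189.1 -279.5   86.9] target [464.2 305.4  82.2]
```

```bash
python3 -m creep '[45,0,0,0,0,0,0.138,45,0,0,0,0,0,0.138,45,0,0,0,0,0,0.138,45,0,0,0,0,0,0.138,45,0,0,0,0,0,0.138,45,0,0,0,0,0,0.138,45,0,0,0,0,0,0.138,45,0,0,0,0,0,0.138]'
python3 -m creep '[45,0,0,0,0,0,0.136,45,-26,-38,0,0,0,0,45,-27,-40,0,0,0,0,45,-27,-40,0,0,0,0,45,-27,-40,0,0,0,0,45,-27,-40,0,0,0,0,45,-27,-40,0,0,0,0,45,-27,-40,0,0,0,0]'
python3 -m creep '[45,0,0,40,0,0,0,45,0,0,25,0,0,0,45,0,0,0,0,0,0]'
python3 - <<'E'
from h import *
plant(w(S,[-50,0,0])[:2],60,S[2]+np.pi/2)
im=crop("scene",210,220,150,120,5,"e1.png")
crop("scene",365,290,110,130,5,"e2.png",im)
crop("top",250,130,110,130,5,"e3.png")
E
```

```text
time: 22.75
position: [687.0, 52.5, 167.2]
eef_rot: [-3.115, -0.406, 0.006]
wrist_force: [0.3, -0.7, -0.2]
grip_width: 45.1
time: 23.55
position: [463.5, 304.6, 167.6]
eef_rot: [3.134, 0.202, -0.004]
wrist_force: [-0.2, 1.5, 0.7]
grip_width: 45.3
time: 23.85
position: [461.0, 302.3, 98.6]
eef_rot: [3.131, 0.204, -0.018]
wrist_force: [-0.6, -0.5, -0.1]
grip_width: 44.9
t23.85 pos [461.  302.3  98.6] tilt z [-0.011 -0.005 -1.   ] q6 1.86 q1 0.42 W 44.9 F [-0.6 -0.5 -0.1]
  turn az [np.float64(0.001), np.float64(-3.14)] (first used) shift xyz [ 3.6 -2.7 56.4] target [464.2 305.4  42.2]
```

View pics/e1.png

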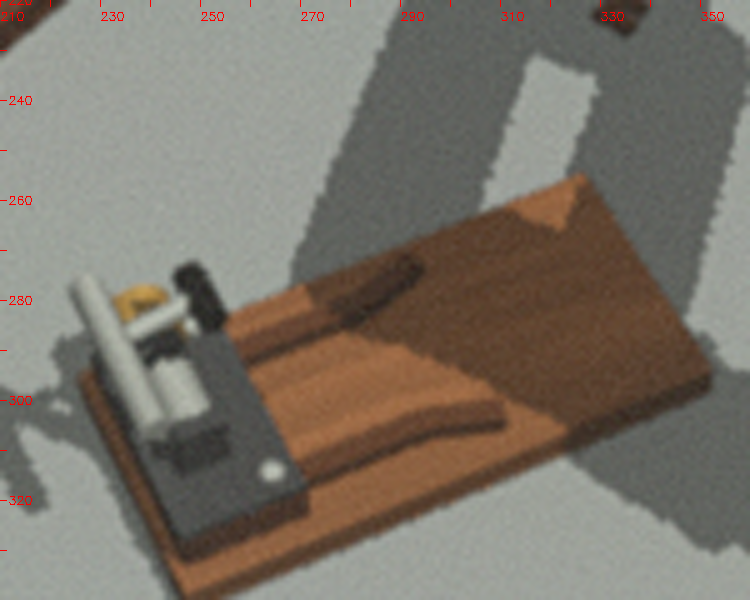

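View pics/e2.png

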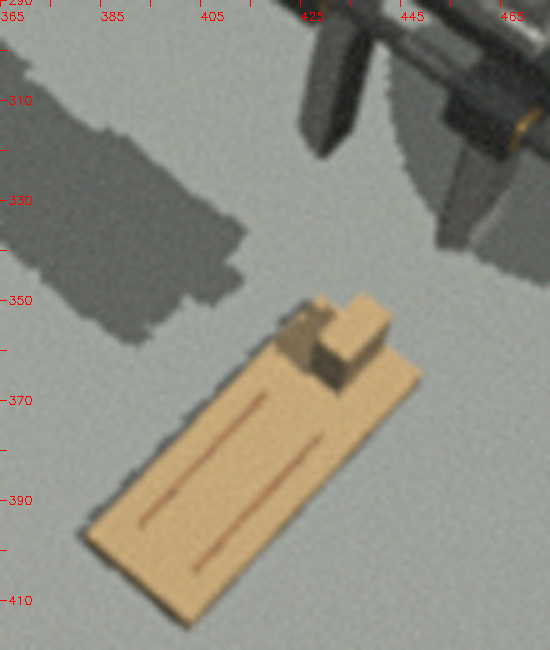

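View pics/e3.png

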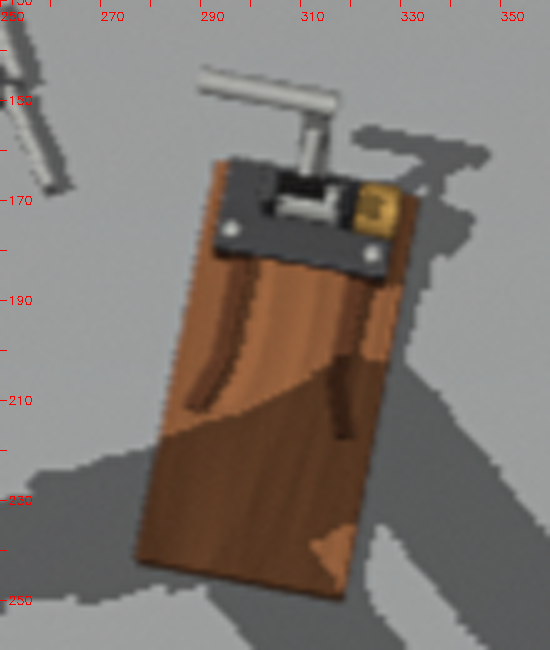

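The clip stands open by itself, with its handle at (225,276)–(240,305) in the scene view. The slide's bar top, spanning (428..443, 348..362), matches the fit. Descending onto the bar.

```bash
python3 -m creep '[45,3.5,-2.5,25,0,0,0,45,0,0,25,0,0,0,45,0,0,0,0,0,0,45,0,0,0,0,0,0]'
python3 - <<'E'
from h import *
plant(w(S,[-50,0,0])[:2],11.5,S[2]+np.pi/2)
crop("scene",380,290,110,110,5,"e4.png")
E
```

```text
time: 24.35
position: [470.5, 306.9, 54.9]
eef_rot: [-3.135, -0.201, -0.002]
wrist_force: [0.2, 0.1, 0.7]
grip_width: 44.9
t24.35 pos [470.5 306.9  54.9] tilt z [ 0.001  0.001 -1.   ] q6 1.87 q1 0.42 W 44.9 F [0.2 0.1 0.7]
  turn az [np.float64(-0.001), np.float64(3.141)] (first used) shift xyz [-6.5  0.7 61.2] target [464.2 305.4  -6.3]
```

View pics/e4.png

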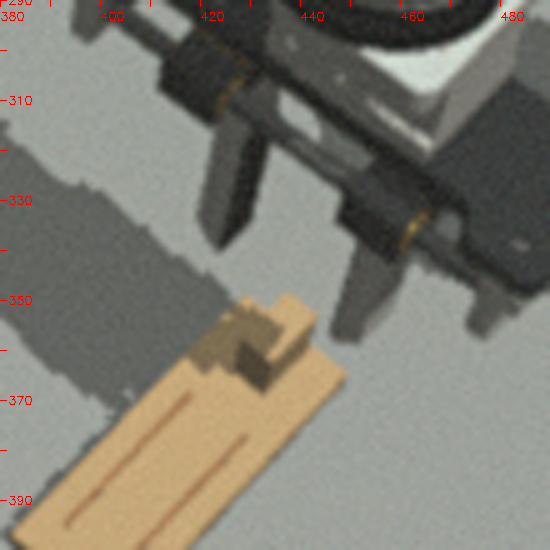

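```bash
python3 -m creep '[45,-6.5,0.7,22,0,0,0,45,0,0,20,0,0,0,45,0,0,12,0,0,0,45,0,0,0,0,0,0]'
python3 - <<'E'
from h import *
plant(w(S,[-50,0,0])[:2],11.5,S[2]+np.pi/2)
crop("scene",380,290,110,110,5,"e5.png")
E
```

```text
time: 24.8
position: [462.8, 305.1, -0.7]
eef_rot: [3.135, 0.202, -0.002]
wrist_force: [-0.5, -0.2, 0.3]
grip_width: 44.8
t24.80 pos [462.8 305.1  -0.7] tilt z [-0.001 -0.001 -1.   ] q6 1.87 q1 0.43 W 44.8 F [-0.5 -0.2  0.3]
  turn az [np.float64(-0.0), np.float64(3.141)] (first used) shift xyz [ 1.4 -0.2  5.6] target [464.2 305.4  -6.3]
```

View pics/e5.png

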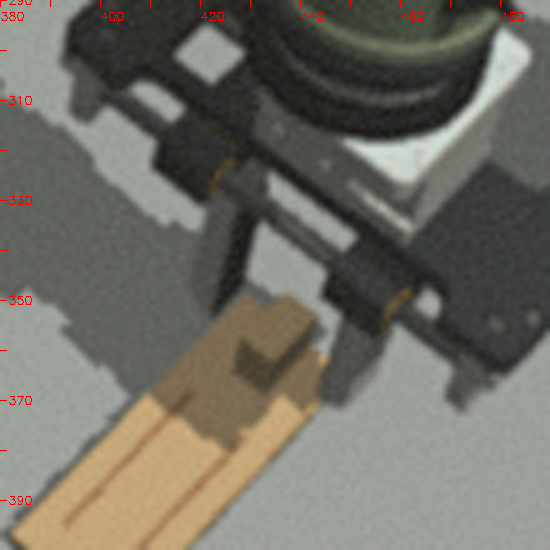

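The fingers are on either side of the bar, at (422,352) and (446,370). Lowering and gripping.

```bash
python3 -m creep '[45,1,0,5,0,0,0,45,0,0,0,0,0,0,5,0,0,0,0,0,0,5,0,0,0,0,0,0,5,0,0,0,0,0,0,5,0,0,0,0,0,0,5,0,0,0,0,0,0]' 30
python3 - <<'E'
from h import *
plant(w(S,[-50,0,0])[:2],11.5,S[2]+np.pi/2)
E
python3 -m creep '[5,0,0,0,0,0,0,5,0,0,-20,0,0,0,5,0,0,-30,0,0,0,5,0,0,-30,0,0,0,5,0,0,0,0,0,0]' 30
python3 - <<'E'
from h import *
plant(w(J,[-173,0,0])[:2],21.5+40,J[2]+np.pi/2)
crop("scene",360,270,120,140,4,"e6.png")
E
```

```text
time: 25.55
position: [464.3, 305.5, -5.2]
eef_rot: [-3.135, -0.202, -0.0]
wrist_force: [-0.2, -0.6, 0.6]
grip_width: 13.7
t25.55 pos [464.3 305.5  -5.2] tilt z [ 0.  0. -1.] q6 1.87 q1 0.43 W 13.7 F [-0.2 -0.6  0.6]
  turn az [np.float64(-0.0), np.float64(3.142)] (first used) shift xyz [-0.1  0.1  1.1] target [464.2 305.4  -6.3]
time: 26.05
position: [468.0, 307.3, 79.3]
eef_rot: [-3.132, -0.202, -0.014]
wrist_force: [1.1, 0.3, 0.2]
grip_width: 13.6
t26.05 pos [468.  307.3  79.3] tilt z [ 0.009  0.004 -1.   ] q6 1.87 q1 0.43 W 13.6 F [1.1 0.3 0.2]
  turn az [np.float64(0.331), np.float64(-2.811)] (first used) shift xyz [  4.5 247.   35.6] target [422.9  64.4  43.7]
```

View pics/e6.png

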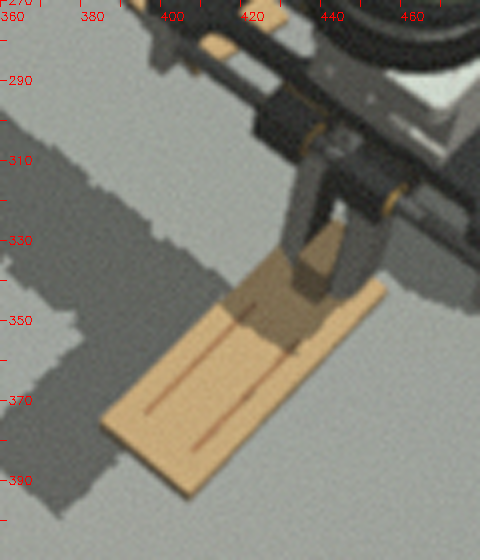

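The slide is held level at 13.6 mm, with its plain end at (383..407, 375..394). Moving it to in front of the jig.

```bash
python3 -m creep '[5,0,0,0,0,0,0.11,5,0,0,0,0,0,0.11,5,0,0,0,0,0,0.111,5,0,40,0,0,0,0,5,0,40,0,0,0,0,5,0,40,0,0,0,0,5,0,40,0,0,0,0,5,0,40,0,0,0,0]'
python3 -m creep '[5,2,40,0,0,0,0,5,2,7,0,0,0,0,5,0,0,20,0,0,0,5,0,0,0,0,0,0,5,0,0,0,0,0,0]'
python3 - <<'E'
from h import *
plan(w(J,[-165,0,12.8]),J[2]+np.pi/2)
im=crop("scene",260,210,140,120,5,"f1.png")
crop("top",250,130,110,130,5,"f2.png")
E
```

```text
time: 26.9
position: [421.8, 108.1, 72.8]
eef_rot: [3.125, -0.316, -0.005]
wrist_force: [-0.0, -0.4, 0.1]
grip_width: 13.9
time: 27.4
position: [417.3, 63.3, 53.6]
eef_rot: [-3.126, 0.316, 0.005]
wrist_force: [0.1, 0.4, 0.2]
grip_width: 13.8
t27.40 pos [417.3  63.3  53.6] tilt z [-0.003  0.    -1.   ] q6 1.72 q1 -0.06 W 13.8 F [0.1 0.4 0.2]
  turn az [np.float64(-0.0), np.float64(3.142)] (first used) shift xyz [13.3 -2.2 40.8] target [430.7  62.8  12.8]
```

View pics/f1.png

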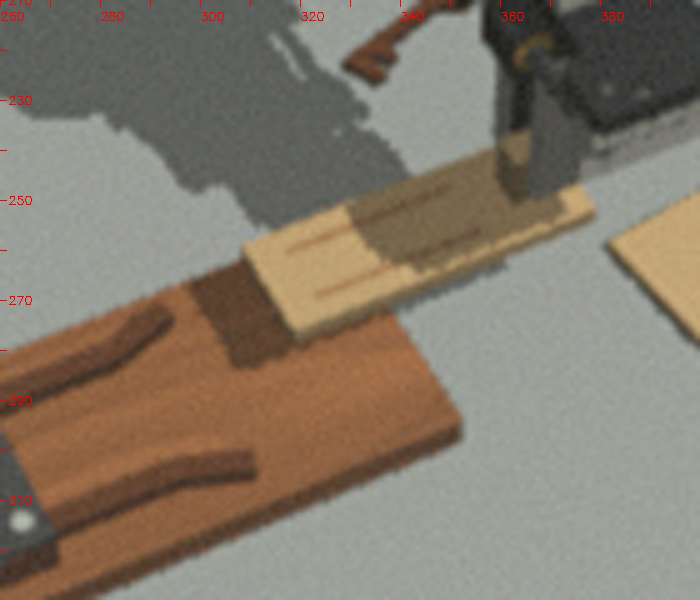

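View pics/f2.png

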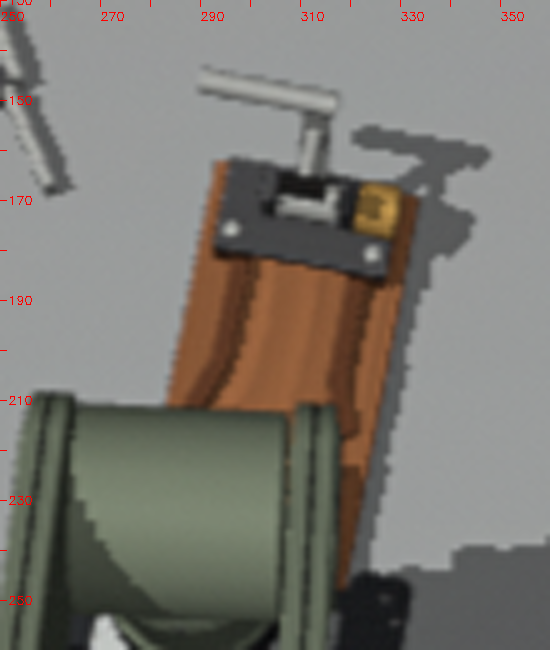

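The board is level and in line with the bed, with its plain end at (307..317, 260..278), short of the guides. Lowering it to the bed.

```bash
python3 -m creep '[5,10,-2,20,0,0,0,5,0,0,12,0,0,0,5,0,0,6,0,0,0,5,0,0,0,0,0,0,5,0,0,0,0,0,0]'
python3 - <<'E'
from h import *
plan(w(J,[-165,0,13.3]),J[2]+np.pi/2)
im=crop("scene",250,220,130,110,6,"f3.png")
# predicted edges in jig frame for lateral check
for y in(-23,23,-25.5,25.5):
    print(y,proj("scene",w(J,[[-50,y,26.5],[0,y,26]])).round(1).tolist())
E
```

```text
time: 28.0
position: [428.5, 62.8, 16.8]
eef_rot: [3.126, -0.317, -0.0]
wrist_force: [-1.0, -0.0, -1.3]
grip_width: 13.6
t28.00 pos [428.5  62.8  16.8] tilt z [-0.  0. -1.] q6 1.72 q1 -0.05 W 13.6 F [-1.  -0.  -1.3]
  turn az [np.float64(-0.0), np.float64(3.141)] (first used) shift xyz [ 2.2 -0.5  3.5] target [430.7  62.8  13.3]
-23 [[302.8, 275.0], [279.4, 284.6]]
23 [[313.2, 292.3], [289.4, 302.2]]
-25.5 [[302.3, 274.1], [278.9, 283.6]]
25.5 [[313.8, 293.2], [290.0, 303.2]]
```

View pics/f3.png

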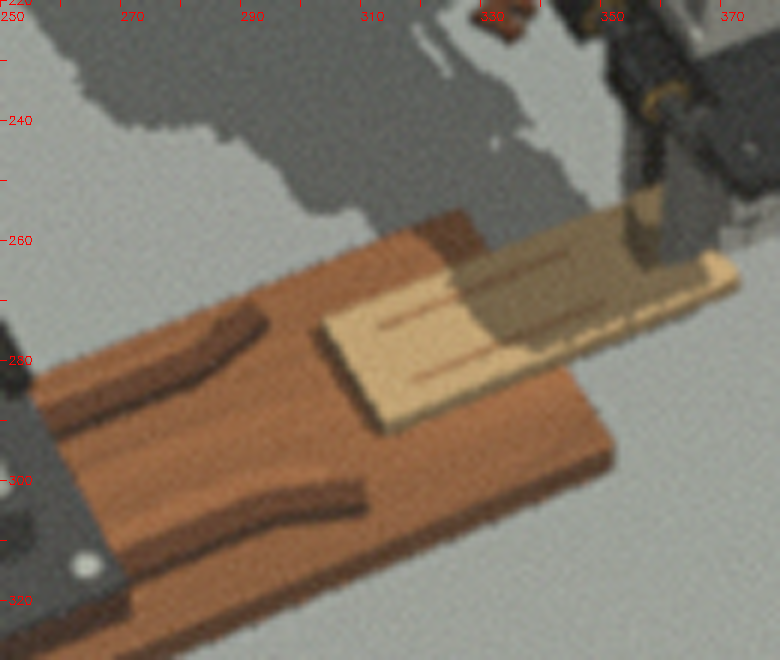

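The board lines up with the channel: its plain-end corners are at (304,274) and (314.5,291.5), about 1–2 px from the prediction. Lowering the last 3 mm and sliding in.

```bash
python3 -m creep '[5,0,0,3,0,0,0,5,0,0,0,0,0,0,5,10,0,0,0,0,0,5,10,0,0,0,0,0,5,10,0,0,0,0,0,5,10,0,0,0,0,0,5,0,0,0,0,0,0]'
python3 - <<'E'
from h import *
plan(w(J,[-40,0,13.3]),J[2]+np.pi/2)
im=crop("scene",230,220,130,110,6,"f4.png")
E
```

```text
time: 28.75
position: [470.2, 54.2, 14.0]
eef_rot: [-3.125, 0.318, -0.003]
wrist_force: [-0.2, 0.5, -0.6]
grip_width: 13.7
t28.75 pos [470.2  54.2  14. ] tilt z [ 0.002 -0.    -1.   ] q6 1.71 q1 -0.07 W 13.7 F [-0.2  0.5 -0.6]
  turn az [np.float64(-0.001), np.float64(3.14)] (first used) shift xyz [84.6 -0.6  0.7] target [553.2  37.8  13.3]
```

View pics/f4.png

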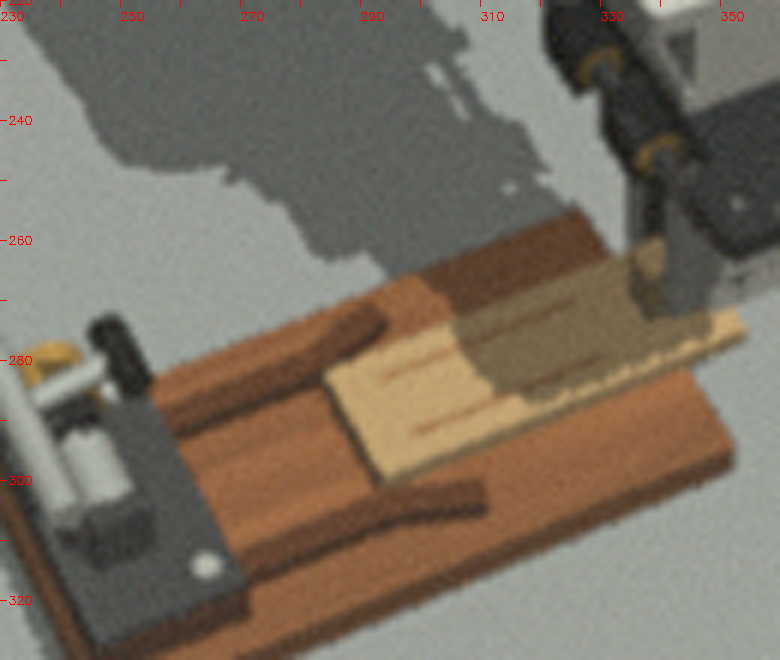

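```bash
python3 -m creep '[5,8,0,0,0,0,0,5,8,0,0,0,0,0,5,8,0,0,0,0,0,5,8,0,0,0,0,0,5,8,0,0,0,0,0,5,0,0,0,0,0,0]'
python3 - <<'E'
from h import *
plan(w(J,[-40,0,13.3]),J[2]+np.pi/2)
im=crop("scene",220,220,130,110,6,"f5.png")
E
```

```text
time: 29.4
position: [508.7, 46.3, 14.0]
eef_rot: [3.125, -0.318, 0.002]
wrist_force: [0.9, -0.4, -0.4]
grip_width: 13.8
t29.40 pos [508.7  46.3  14. ] tilt z [ 0.002 -0.    -1.   ] q6 1.69 q1 -0.08 W 13.8 F [ 0.9 -0.4 -0.4]
  turn az [np.float64(-0.001), np.float64(3.141)] (first used) shift xyz [45.3 -0.6  0.7] target [553.2  37.8  13.3]
```

View pics/f5.png

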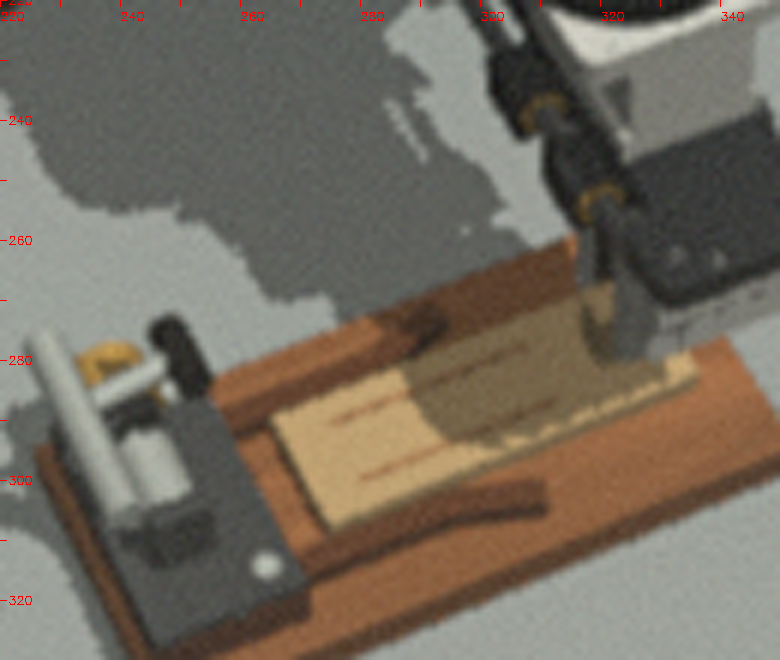

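The board is in the channel with a gap on each side and its plain end at (265..275, 290..309), close to the lip. No contact force so far. Continuing.

```bash
python3 -m creep '[5,8,0,0,0,0,0,5,8,0,0,0,0,0,5,8,0,0,0,0,0,5,8,0,0,0,0,0,5,0,0,0,0,0,0]'
python3 -m creep '[5,4,0,0,0,0,0,5,4,0,0,0,0,0,5,0,0,0,0,0,0]'
python3 - <<'E'
from h import *
plan(w(J,[-40,0,13.3]),J[2]+np.pi/2)
im=crop("scene",200,220,130,110,6,"f6.png")
E
```

```text
time: 29.95
position: [540.1, 39.8, 14.0]
eef_rot: [3.125, -0.318, 0.003]
wrist_force: [-0.4, 0.3, 0.2]
grip_width: 13.9
time: 30.25
position: [546.8, 38.5, 13.8]
eef_rot: [3.126, -0.317, 0.001]
wrist_force: [0.4, 0.2, 0.3]
grip_width: 13.5
t30.25 pos [546.8  38.5  13.8] tilt z [ 0.001 -0.    -1.   ] q6 1.69 q1 -0.09 W 13.5 F [0.4 0.2 0.3]
  turn az [np.float64(-0.001), np.float64(3.141)] (first used) shift xyz [ 6.4 -0.6  0.5] target [553.2  37.8  13.3]
```

View pics/f6.png

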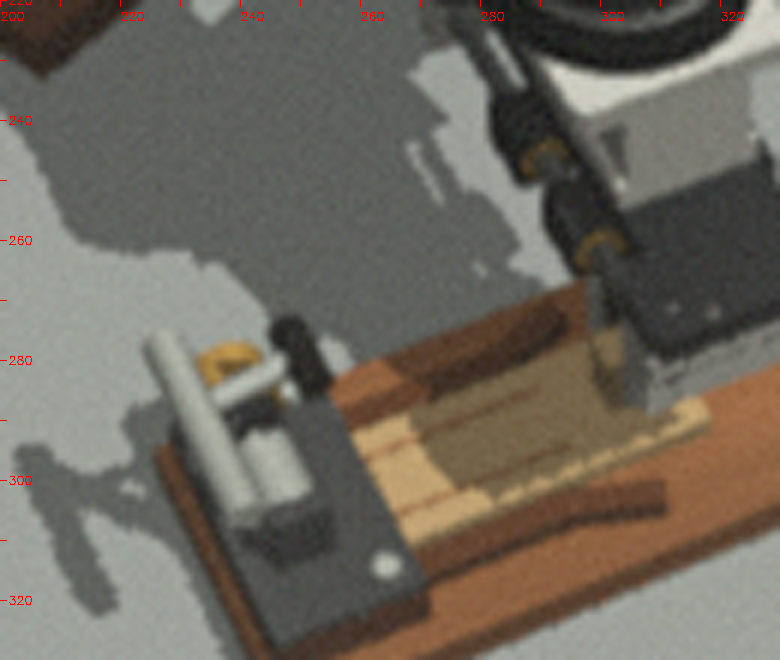

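The board is under the lip and not touching anything. I'll set it down and press on in 2 mm steps until it meets the stop.

```bash
python3 -m creep '[5,2,0,0.7,0,0,0,5,2,0,0,0,0,0,5,0,0,0,0,0,0]'|grep -v rot
python3 -m creep '[5,2,0,0,0,0,0,5,0,0,0,0,0,0]'|grep -v rot
python3 -m creep '[5,2,0,0,0,0,0,5,0,0,0,0,0,0]'|grep -v rot
```

```text
time: 30.6
position: [550.5, 37.7, 13.0]
wrist_force: [0.1, -0.7, -0.5]
grip_width: 13.8
time: 30.8
position: [552.4, 37.3, 13.0]
wrist_force: [-0.0, 0.6, -0.2]
grip_width: 13.7
time: 31.0
position: [554.0, 36.9, 12.9]
wrist_force: [-0.5, 0.4, 1.0]
grip_width: 13.6
```

```bash
python3 -m creep '[5,1.5,0,0,0,0,0,5,0,0,0,0,0,0]'|grep -v rot
python3 -m creep '[5,1.5,0,0,0,0,0,5,0,0,0,0,0,0]'|grep -v rot
python3 -m creep '[5,1,0,0,0,0,0,5,0,0,0,0,0,0]'|grep -v rot
```

```text
time: 31.2
position: [553.9, 37.0, 12.8]
wrist_force: [-5.7, 0.3, 3.1]
grip_width: 13.5
time: 31.4
position: [553.8, 37.0, 12.8]
wrist_force: [-8.5, 1.9, 7.3]
grip_width: 14.0
time: 31.6
position: [553.9, 37.0, 12.7]
wrist_force: [-11.0, 1.1, 9.0]
grip_width: 13.8
```

It stopped firmly at x = 553.9 (home predicted at 553.2) with 11 N of push. I'll ease off, release and rise.

```bash
python3 -m creep '[5,-2.5,0,0,0,0,0,34,0,0,0,0,0,0,34,0,0,0,0,0,0,34,0,0,0,0,0,0,34,0,0,-20,0,0,0,34,0,0,-35,0,0,0,34,0,0,-45,0,0,0,34,0,0,-40,0,0,0]'
python3 - <<'E'
from h import *
th=1.75
hx=75-80*np.cos(th)+10*np.sin(th);print(hx,50+80*np.sin(th)+10*np.cos(th))
plan(w(J,[hx+1.9,42,0])[:2].tolist()+[170],J[2])
im=crop("scene",200,220,130,110,6,"g1.png")
E
```

```text
time: 32.4
position: [556.0, 36.6, 154.8]
eef_rot: [-3.126, 0.317, -0.002]
wrist_force: [1.4, -0.2, -0.3]
grip_width: 34.0
99.09954392069875 126.93641519342003
t32.40 pos [556.   36.6 154.8] tilt z [ 0.001 -0.    -1.   ] q6 1.68 q1 -0.09 W 34.0 F [ 1.4 -0.2 -0.3]
  turn az [np.float64(1.57), np.float64(-1.571)] (first used) shift xyz [ -42.6 -138.   -15.2] target [699.8  50.7 170. ]
```

View pics/g1.png

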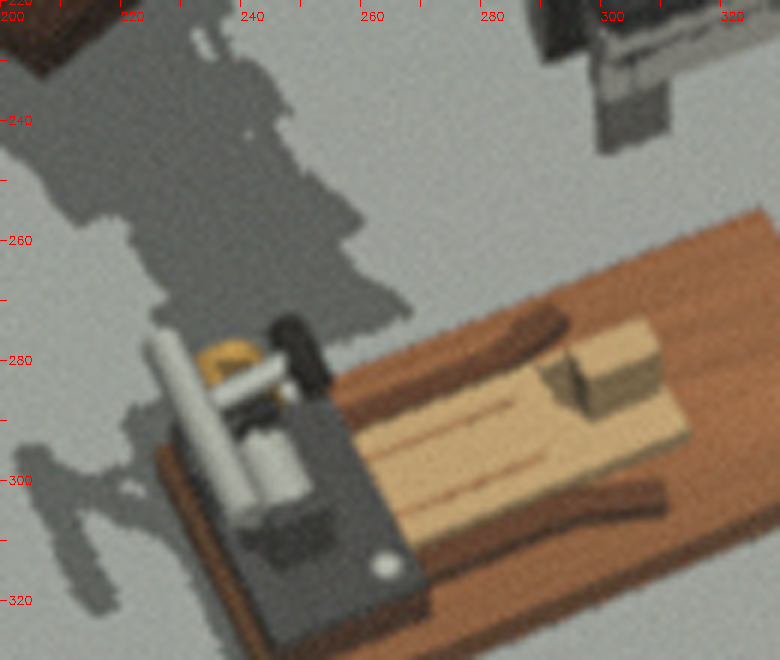

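The slide is home: the board runs under the lip with its bar at (305,282), and the clip is still open. Next I'll take the clip handle.

```bash
python3 -m creep '[40,0,0,0,0,0,-0.143,40,0,0,0,0,0,-0.143,40,0,0,0,0,0,-0.143,40,0,0,0,0,0,-0.143,40,0,0,0,0,0,-0.143,40,0,0,0,0,0,-0.143,40,0,0,0,0,0,-0.143,40,0,0,0,0,0,-0.143]'
python3 -m creep '[40,0,0,0,0,0,-0.143,40,0,0,0,0,0,-0.143,40,0,0,0,0,0,-0.141,40,14,46,0,0,0,0,40,14,46,0,0,0,0,40,14,46,0,0,0,0,40,0,0,0,0,0,0,40,0,0,0,0,0,0]'
python3 - <<'E'
from h import *
plan(w(J,[101,42,0])[:2].tolist()+[96.6],J[2])
im=crop("scene",170,180,130,140,5,"g2.png")
E
```

```text
time: 33.25
position: [556.0, 36.6, 152.8]
eef_rot: [2.795, 1.433, 0.001]
wrist_force: [1.1, 0.1, 0.9]
grip_width: 39.9
time: 34.05
position: [699.3, 50.1, 150.7]
eef_rot: [-2.433, -1.985, 0.003]
wrist_force: [-0.0, 0.4, 0.1]
grip_width: 40.0
t34.05 pos [699.3  50.1 150.7] tilt z [-0.003  0.    -1.   ] q6 0.15 q1 -0.05 W 40.0 F [-0.   0.4  0.1]
  turn az [np.float64(-0.0), np.float64(3.141)] (first used) shift xyz [ 0.7  0.3 54.1] target [699.8  50.7  96.6]
```

View pics/g2.png

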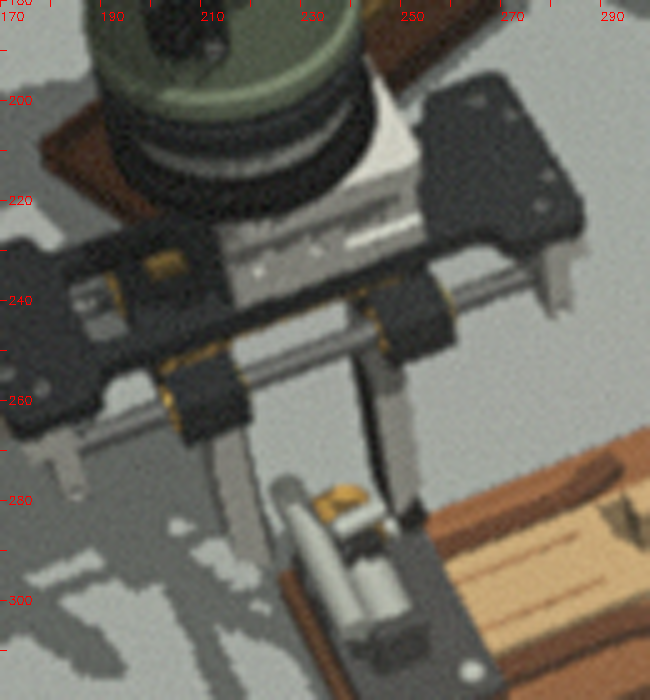

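```bash
python3 - <<'E'
from h import *
print(proj("scene",w(J,[[99,8,127],[99,42,127],[99,58,127],[101,42,127],[101,42,168.5],[101+26,42,168.5],[101-26,42,168.5]])).round(1))
E
python3 -m creep '[40,0,0,18,0,0,0,40,0,0,12,0,0,0,40,0,0,0,0,0,0]'
python3 - <<'E'
from h import *
plan(w(J,[101,42,0])[:2].tolist()+[96.6],J[2])
im=crop("scene",190,220,100,110,6,"g3.png")
E
```

```text
[[230.8 284.1]
 [238.1 298.7]
 [241.7 305.7]
 [237.  299.1]
 [234.2 284.6]
 [219.2 290.5]
 [248.9 278.9]]
time: 34.4
position: [696.4, 50.1, 121.1]
eef_rot: [-2.432, -1.984, 0.005]
wrist_force: [0.4, -0.3, 0.1]
grip_width: 40.2
t34.40 pos [696.4  50.1 121.1] tilt z [-0.004  0.    -1.   ] q6 0.15 q1 -0.05 W 40.2 F [ 0.4 -0.3  0.1]
  turn az [np.float64(-0.0), np.float64(3.141)] (first used) shift xyz [ 1.2  3.2 24.5] target [699.8  50.7  96.6]
```

View pics/g3.png

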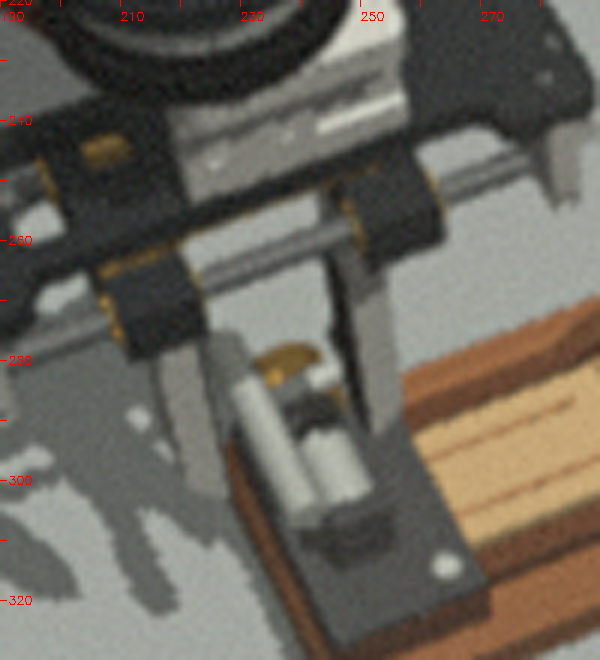

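The bar, centred at about (236,295), lies between the fingers at (223,300) and (252,291). Lowering and gripping.

```bash
python3 -m creep '[40,0,1.5,15,0,0,0,40,0,0,9,0,0,0,40,0,0,0,0,0,0,5,0,0,0,0,0,0,5,0,0,0,0,0,0,5,0,0,0,0,0,0,5,0,0,0,0,0,0,5,0,0,0,0,0,0]' 15
python3 - <<'E'
from h import *
plan(w(J,[101,42,0])[:2].tolist()+[96.6],J[2])
f=lambda th:np.array([-80*np.cos(th)+10*np.sin(th),80*np.sin(th)+10*np.cos(th)])
T=np.arange(1.75,0.05,-.15)
for a,b in zip(T,T[1:]): print(round(b,2),(f(b)-f(a)).round(1))
E
```

```text
time: 35.25
position: [699.7, 50.1, 99.4]
eef_rot: [-2.433, -1.985, 0.002]
wrist_force: [-3.7, 0.4, 4.0]
grip_width: 11.3
t35.25 pos [699.7  50.1  99.4] tilt z [-0.002  0.    -1.   ] q6 0.15 q1 -0.05 W 11.3 F [-3.7  0.4  4. ]
  turn az [np.float64(-0.0), np.float64(3.141)] (first used) shift xyz [ 0.6 -0.1  2.8] target [699.8  50.7  96.6]
1.6 [-11.8   2.7]
1.45 [-12.    0.9]
1.3 [-12.1  -0.9]
1.15 [-11.8  -2.7]
1.0 [-11.3  -4.4]
0.85 [-10.5  -6. ]
0.7 [-9.5 -7.5]
0.55 [-8.2 -8.8]
0.4 [ -6.8 -10. ]
0.25 [ -5.2 -10.9]
0.1 [ -3.6 -11.5]
```

```bash
python3 -m creep '[5,0,-11.8,-2.7,0,0,0,5,0,-12,-0.9,0,0,0,5,0,-12.1,0.9,0,0,0,5,0,-11.8,2.7,0,0,0,5,0,-11.3,4.4,0,0,0,5,0,-10.5,6,0,0,0,5,0,-9.5,7.5,0,0,0,5,0,0,0,0,0,0]'
python3 - <<'E'
from h import *
im=crop("scene",200,200,130,120,5,"g4.png")
E
```

```text
time: 36.05
position: [623.7, 65.9, 82.0]
eef_rot: [2.433, 1.986, 0.003]
wrist_force: [-1.2, 0.3, 2.3]
grip_width: 11.4
```

View pics/g4.png

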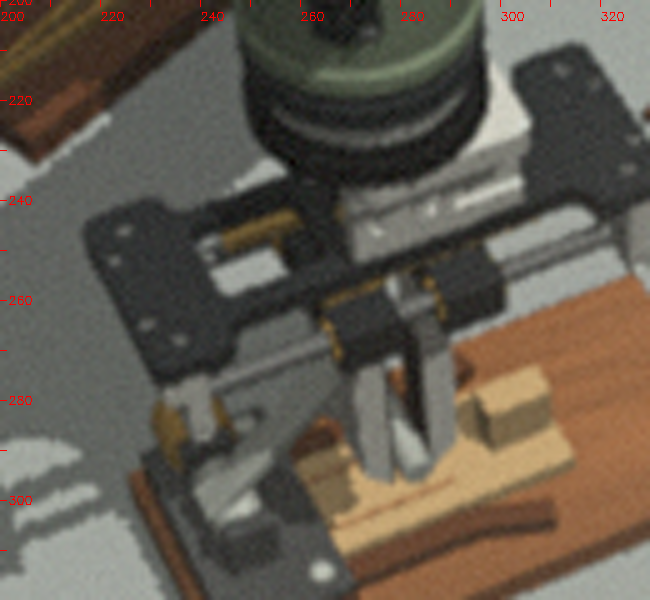

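The clip is following, with the bar held at (279,290). Lowering the rest.

```bash
python3 -m creep '[5,0,-8.2,8.8,0,0,0,5,0,-6.8,10,0,0,0,5,0,-5.2,10.9,0,0,0,5,0,-2.2,7,0,0,0,5,0,0,0,0,0,0]'
python3 -m creep '[5,0,-0.7,2,0,0,0,5,0,-0.3,1.5,0,0,0,5,0,0,0,0,0,0]'
```

```text
time: 36.6
position: [600.6, 70.6, 42.7]
eef_rot: [-2.433, -1.985, 0.001]
wrist_force: [-0.2, 1.4, -2.1]
grip_width: 11.5
time: 36.9
position: [600.1, 70.7, 40.5]
eef_rot: [-2.433, -1.986, 0.001]
wrist_force: [-1.8, 1.4, 0.1]
grip_width: 11.2
```

The handle height matches the clip resting on the board (expected about 41). Releasing and rising.

```bash
python3 -m creep '[30,0,0,0,0,0,0,30,0,0,0,0,0,0,30,0,0,0,0,0,0,30,0,0,-15,0,0,0,30,0,0,-30,0,0,0,30,0,0,-45,0,0,0,30,0,0,-45,0,0,0,30,0,0,0,0,0,0]'
python3 -m creep '[30,45,-15,0,0,0,0,30,45,-15,0,0,0,0,30,45,-15,0,0,0,0,30,45,-15,0,0,0,0,30,45,-15,0,0,0,0,30,0,0,0,0,0,0,30,0,0,0,0,0,0]'
python3 - <<'E'
from h import *
o=bot.get_obs();print(o["position"],o["wrist_force"])
im=crop("scene",210,230,130,110,6,"h1.png");cv2.imwrite("pics/h2.png",im)
im=crop("top",260,140,90,120,5,"h3.png");cv2.imwrite("pics/h4.png",im)
print("handle .11:",[proj(n,w(J,[[75-80*np.cos(.11)+10*np.sin(.11),y,50+80*np.sin(.11)+10*np.cos(.11)] for y in(8,58)])).round(1).tolist() for n in C])
print("slide home corners",[proj(n,w(J,[[-55,23,26],[-55,-23,26]])).round(1).tolist() for n in C])
E
```

```text
time: 37.7
position: [606.5, 70.2, 186.2]
eef_rot: [2.425, 1.979, 0.021]
wrist_force: [0.8, -0.5, 0.3]
grip_width: 29.6
time: 38.4
position: [571.6, 306.7, 176.1]
eef_rot: [2.431, 1.989, -0.0]
wrist_force: [0.8, -0.4, 0.4]
grip_width: 30.3
[571.62339168 306.74918933 176.13312538] [ 0.78628372 -0.38196136  0.39651661]
handle .11: [[[286.6, 282.4], [298.2, 302.5]], [[302.4, 196.2], [282.9, 192.6]]]
slide home corners [[[315.6, 291.5], [305.2, 274.3]], [[293.2, 218.9], [310.8, 222.2]]]
```

View pics/h1.png

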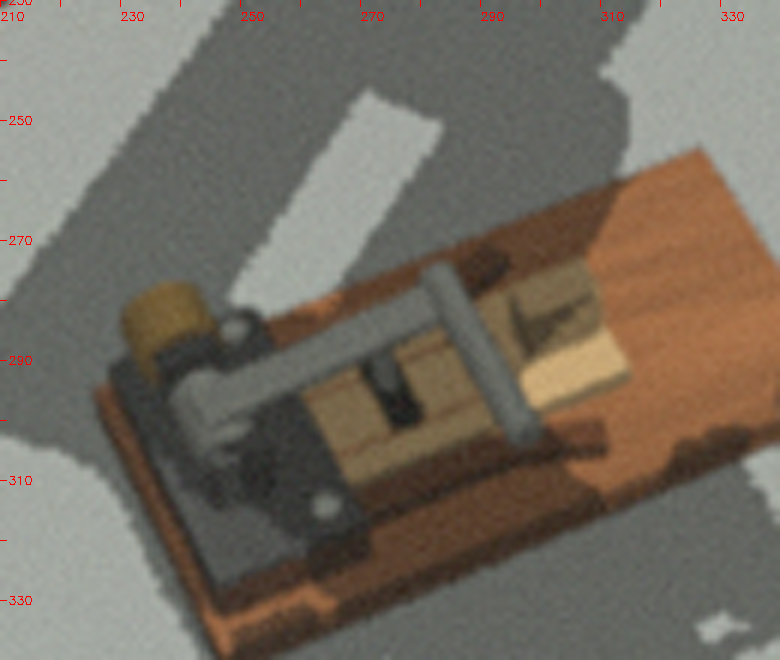

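View pics/h3.png

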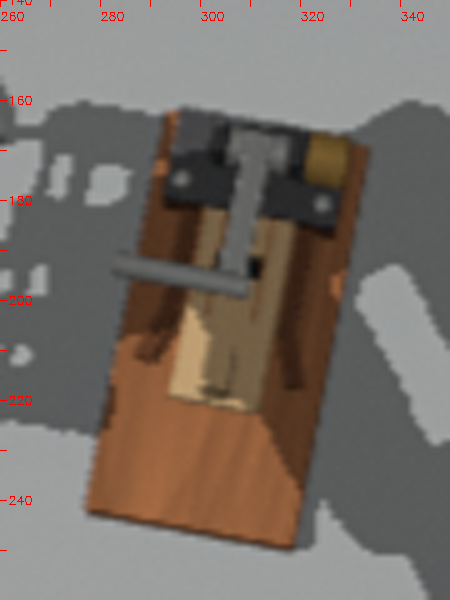

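View pics/h2.png

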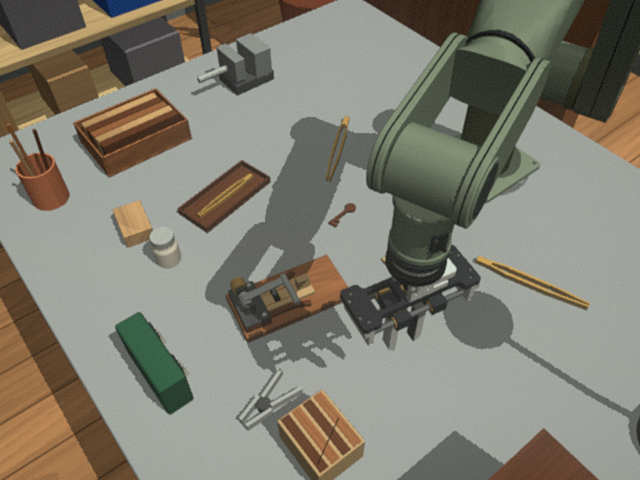

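View pics/h4.png

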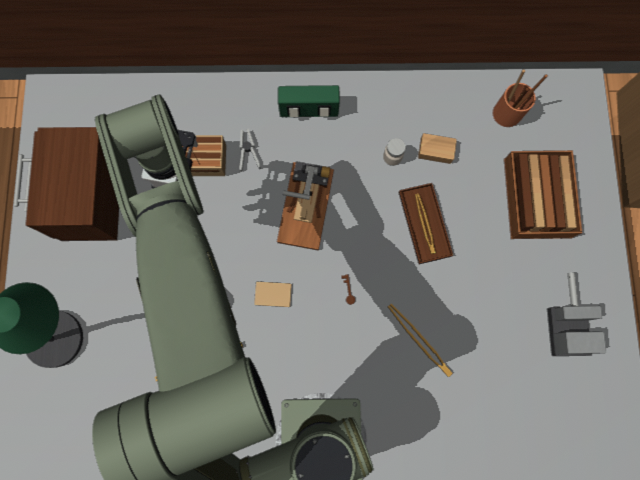

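The clip is down on the board: its handle end is at (297,303), predicted (298,302.5). The slide's near-left corner at (314.5,293) is about 2 px from the home prediction (315.6,291.5). The tweezers are in the tray, the bystanders haven't moved, and the gripper is clear, so I'm handing in.

```bash
python3 -m creep '[30,0,0,0,0,0,0,30,0,0,0,0,0,0]'; python3 -c "
from bench import bot
print(bot.sign_off())"
```

```text
time: 38.7
position: [572.5, 304.3, 176.0]
eef_rot: [2.436, 1.983, -0.0]
wrist_force: [-0.1, -0.7, -0.2]
grip_width: 30.0
the job is handed in; nothing more can be done
None
```

The job is done and handed in at about 38.7 s. In the order asked, I laid the tweezers flat in the tray, swung the clip up until it stayed open, slid the board home against the stop, and lowered the clip onto it.

**What the last checks showed:**
- **Slide:** it stopped firmly at x = 553.9 mm, where home was predicted at 553.2, with 11 N of push. Its near end is within about 2 px of the predicted home position in the scene picture.
- **Clip:** it stayed down after I let go, with the handle end about 1 px from where it should be when resting on the slide.
- **Tweezers and the rest:** the tweezers lie flat in the tray. Everything else I could see looks unmoved. The gripper is clear and the wrist force is about 0.

**What failed or disagreed:**
- **First tweezers grasp missed:** a touch on bare counter showed the fingertips were about 35 mm higher than the position reading and the stated 17 mm overhang imply. I used tip height = reading + 17.8 mm from then on, and every later grasp held first time.
- **Jig position:** when gripped, the clip handle was about 1.9 mm further along the jig than my camera fit.

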